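# Set out the saw-vice jaws, turning over the mirrored one

## Robot

A 7-joint arm with a two-finger parallel gripper is mounted at the origin on a cart in front of the work surface, level with it; the furniture and walls round the work are solid. World frame = base frame: x ahead of the robot, y to its left, z up, the work surface at z = 0. Lengths are in m, angles in rad, forces in N, time in s.
With the tool pointing down it reaches from about 0.425 to 1.025 m from the base axis. Payload 9.4 kg.
Tool frame: the origin (TCP) lies between the finger pads; the fingertips stand 22 mm ahead of it and the grasp point (between the pads) lies 3 mm ahead of it; y points along the fingers, x is the direction in which the jaws open and shut, and the axes are right-handed (so a half turn about y gives the same grasp; the last joint's range is limited). The gripper opens to 93 mm and grips with 3 to 60 N. Pads are 15 mm wide; open, the fingers measure 128 mm over their backs; the gripper's body (75 mm by 188 mm) begins 65 mm behind the grasp point.
Start: joints at [-1.415, 0.599, -0.003, 1.599, 0.002, 0.943, -0.08], TCP at [0.167, 0.705, 0.241] pointing down, gripper open.
Joint ranges: [-2.57, 2.57], [-0.35, 1.97], [-1.29, 1.29], [0.11, 2.56], [-1.05, 4.19], [0.11, 1.86], [-2.63, 2.63]. Speed limits (rad/s): [2.22, 2.22, 3.01, 3.01, 3.14, 3.14, 3.14].

## Interface

Orientations are given as a unit quaternion [w, x, y, z].
In Python, from rig import ctrl gives the robot as it stands.
- The arm moves only by the tool move_arm, never from a script. Its argument "moves" is text: rows parted by semicolons, each of 6 numbers parted by spaces: the shift along the tool's x, y, z in mm, then the turn, a rotation vector about the tool's x, y, z in degrees. In form: tx ty tz wx wy wz; .... A call has 1 to 8 rows; each row shifts and turns the pose as measured when the row begins, along the tool's axes as they then stand; what a row does not reach is not made up. A row lasts 1/12 s, in which the tool goes at most 41.7 mm and 7.16 degrees, less where a joint would pass 70% of its speed; a pose out of reach is approached as far as the arm can. A call is refused whole if a number of a shift passes 41.7 or a number of a turn 7.16, either way. A call with a gripper value outside its range is refused whole. "fingers" is the finger opening in mm, from 0 to 93, set as the call begins (left out, the last holds). The fingers move at their own pace and stop on an object; "newtons" is the grip in N (left out, the last holds). Time passes only in rows, so rows that do not move let the fingers close. It gives the time, the measured TCP pose, the force and the opening at its end, in the units of the state.
- ctrl.get_state(): the state, without advancing time (a new reading comes with each control period).
- ctrl.get_image(name): name is "scene" or "top" or "wrist"; returns (picture, depth): 480x640x3 uint8, blue, green, red; 480x640 float32, m along the optical axis (not along the pixel's ray), 0 where there is no reading.
- ctrl.calibration(name): a dict with "intrinsics" (3x3 intrinsics, pixels), "D" ([k1, k2, p1, p2, k3] as OpenCV has them; the pictures are not rectified), "position" and "rotation" of the camera in the world; the wrist camera has in their place "tool_from_camera" (4x4, takes a point from camera to tool coordinates, whose origin is the TCP and whose axes are the tool frame's). Camera axes: x right, y down, z forward; pixel columns grow to the right and rows downward; lengths in m; the calibration is good to about 2 mm. A picture is of the moment at which its call begins: read the wrist's pose just before it. calibration takes no time and is no camera call.
- ctrl.finish_job(): hands the job in, once; it reports no verdict.
The state is a dict: "clock": time; "joint_positions": joint angles; "qvel": joint speeds; "joint_efforts": joint torques, N m; "eef_pos": TCP position; "tcp_rot": TCP orientation; "wrist_force": force on the tool from outside, world axes, zero at the start; "torque": the same for the moment, N m; "gripper_width": opening from 0.0 (shut) to 1.0 (fully open).
Only numpy, scipy, OpenCV 4.12 (cv2) and the standard library are available. Lean on these libraries where they do the work, as an engineer would, in place of code of your own. Each camera call takes 0.05 s, during which the arm holds its last target.

## Task

Set the two L-shaped vice jaws out on the grey parts board, one lying flat on each yellow L silhouette, within its edges, with long leg and foot following it. One of the jaws lies mirrored on the bench, so turn that one over, and do not turn the other upside down or up on edge. Set the jaws down without dropping them, let go, and leave the timer, slide box, loupe and screwdriver where they are.

Things in the scene. Friction and masses are not known exactly. Their poses are not given: they have to be found in the camera images.
- jaw_1_mid (a point): Middle of the jaw's long leg, half-way through its thickness (15 mm above what it lies on). x along the long leg from foot to free end, y the way the foot sticks out (foot: x -65 to -35, y -15 to +55 mm), z along the thickness: z up = same hand as the silhouettes, z down = mirrored. It can stand by itself, 130 mm tall, on its foot's outer edge (70 x 30 mm).
- jaw_2_mid (a point): Middle of the jaw's long leg, half-way through its thickness (15 mm above what it lies on). x along the long leg from foot to free end, y the way the foot sticks out (foot: x -65 to -35, y -15 to +55 mm), z along the thickness: z up = same hand as the silhouettes, z down = mirrored. It can stand by itself, 130 mm tall, on its foot's outer edge (70 x 30 mm).
- jaw_1_toe (a point): Middle of the toe (outer half of the foot) of that jaw, half-way through its thickness; at x = -50, y = +40 mm from the middle of its long leg, same axes.
- jaw_2_toe (a point): Middle of the toe (outer half of the foot) of that jaw, half-way through its thickness; at x = -50, y = +40 mm from the middle of its long leg, same axes.
- outline_near (a point): Yellow L silhouette on the grey board, the one nearer to the robot; 8 mm larger all round than a jaw. This point, on the board's surface (z = 6 mm), is where the middle of the jaw's long leg belongs; x along the leg from foot to free end, y the way the foot sticks out, z up. The two are alike, 100 mm apart along y; board fixed, 180 x 215 x 6 mm.
- outline_near_toe (a point): Middle of the toe (outer half of the foot) of that silhouette (nearer to the robot), on the board's surface; at x = -50, y = +40 mm from the silhouette's leg point.
- outline_far (a point): Yellow L silhouette on the grey board, the one farther from the robot; 8 mm larger all round than a jaw. This point, on the board's surface (z = 6 mm), is where the middle of the jaw's long leg belongs; x along the leg from foot to free end, y the way the foot sticks out, z up. The two are alike, 100 mm apart along y; board fixed, 180 x 215 x 6 mm.
- outline_far_toe (a point): Middle of the toe (outer half of the foot) of that silhouette (farther from the robot), on the board's surface; at x = -50, y = +40 mm from the silhouette's leg point.
- jaw_1: L-shaped aluminium vice jaw, both of one shape: long leg 130 x 30 mm, foot at one end 70 mm long (over the leg's width) x 30 mm, 30 mm thick, 0.2 to 0.42 kg. Alike on both faces, so only the hand of the L tells which face is up. Origin and axes as point jaw_1_mid.
- jaw_2: L-shaped aluminium vice jaw, both of one shape: long leg 130 x 30 mm, foot at one end 70 mm long (over the leg's width) x 30 mm, 30 mm thick, 0.2 to 0.42 kg. Alike on both faces, so only the hand of the L tells which face is up. Origin and axes as point jaw_2_mid.
- timer: White bench timer with buttons, 60 x 70 x 23 mm, bystander; origin under its centre.
- slide_box: Blue slide box, 35 x 86 x 31 mm, bystander; origin under its centre.
- loupe: Round light-grey loupe, 40 mm across, 36 mm tall, bystander; origin under its centre.
- screwdriver: Screwdriver with red handle, 190 mm long, 26 mm thick, bystander; origin under its centre.
There are look-alikes about, which are no part of the job. What is shaped like the jaw_2 but orange is not meant.

How it is judged:
At the end, for the whole second after the job is handed in: One jaw on each silhouette (either jaw on either): middle of the long leg within 14 mm and middle of the toe within 18 mm of the silhouette's points, seen from above; both lying flat (within 0.08 rad) on the board with z up, at rest and released (((horizontal distance between jaw_1_mid and outline_near below 0.014 m and horizontal distance between jaw_1_toe and outline_near_toe below 0.018 m and horizontal distance between jaw_2_mid and outline_far below 0.014 m and horizontal distance between jaw_2_toe and outline_far_toe below 0.018 m) or (horizontal distance between jaw_1_mid and outline_far below 0.014 m and horizontal distance between jaw_1_toe and outline_far_toe below 0.018 m and horizontal distance between jaw_2_mid and outline_near below 0.014 m and horizontal distance between jaw_2_toe and outline_near_toe below 0.018 m)) and angle between each of jaw_1_mid, jaw_2_mid's own z axis and vertical below 0.08 rad and height (world z) of each of jaw_1_mid, jaw_2_mid below 0.026 m and linear speed of each of jaw_1, jaw_2 below 0.02 m/s and contact force between the fingers and jaw_1 below 0.05 N and contact force between the fingers and jaw_2 below 0.05 N); the robot touches nothing.
It fails at once if the timer, slide box, loupe or screwdriver is moved by more than 20 mm (distance of any of timer, slide_box, loupe, screwdriver from where it was at the start of the episode above 0.02 m).
It fails at once if the jaw that already has the right hand (jaw_1) is turned over or up on edge (tilted more than 1 rad) (angle between jaw_1_mid's own z axis and vertical above 1 rad).
It fails at once if a jaw is dropped: faster than 0.9 m/s with no finger touching it ((linear speed of jaw_1 above 0.9 m/s and contact force between the fingers and jaw_1 below 0.05 N) or (linear speed of jaw_2 above 0.9 m/s and contact force between the fingers and jaw_2 below 0.05 N)).
It also fails if it takes over 72 s, if anything falls off the work surface, if the arm or the gripper's body presses on something with over 40 N, if the wrist force passes 120 N, or if a joint passes its speed limit or range.

## Working session

There is one attempt and no reset: what is moved stays moved. The work goes in short steps, Python scripts to look and compute and a tool call to move; the robot and the scene stay as the last step left them, time stands still between calls to the robot, and variables do not carry over. Pictures are saved under pics/ and viewed, and the job is handed in when it is done.

Besides the shell and the picture viewer there is one more tool, called as name(argument=value, ...), one argument or row to a line, values as JSON. move_arm: Moves the arm, as the interface text tells. Its arguments: {"type":"object","properties":{"moves":{"type":"string"},"fingers":{"type":"number"},"newtons":{"type":"number"}},"required":["moves"]}

```bash
ls; mkdir -p pics; python3 - <<'E'
from rig import ctrl
import cv2,numpy as np
s=ctrl.get_state();print({k:np.round(v,3).tolist() for k,v in s.items()})
for n in ("scene","top","wrist"):
    im,d=ctrl.get_image(n);cv2.imwrite(f"pics/{n}0.png",im);np.save(f"pics/{n}0.npy",d)
    print(n,ctrl.calibration(n))
E
```

```text
pics
{'clock': 0.0, 'joint_positions': [-1.415, 0.6, -0.003, 1.6, 0.002, 0.943, -0.08], 'qvel': [-0.001, -0.003, 0.0, 0.001, -0.001, 0.001, 0.001], 'joint_efforts': [-0.001, -76.507, 1.497, -25.233, -0.052, 0.018, 0.0], 'eef_pos': [0.167, 0.705, 0.24], 'tcp_rot': [-0.554, 0.555, 0.438, -0.439], 'wrist_force': [-0.008, -0.393, -0.128], 'torque': [-0.038, -0.023, -0.0], 'gripper_width': 1.0}
scene {'intrinsics': array([[547.77963289,   0.        , 315.82169038],
       [  0.        , 547.77963289, 230.78460101],
       [  0.        ,   0.        ,   1.        ]]), 'D': array([-0.16821932,  0.        ,  0.        ,  0.        ,  0.        ]), 'position': array([-0.27735525, -0.5771442 ,  1.18796996]), 'rotation': array([-0.33389857,  0.82547529, -0.42601339,  0.16004652])}
top {'intrinsics': array([[467.11870903,   0.        , 317.62594284],
       [  0.        , 467.11870903, 244.74394088],
       [  0.        ,   0.        ,   1.        ]]), 'D': array([-0.11391146,  0.        ,  0.        ,  0.        ,  0.        ]), 'position': array([0.49246503, 0.083981  , 1.04846652]), 'rotation': array([ 0.02616152, -0.7043096 ,  0.70831744, -0.03936956])}
wrist {'intrinsics': array([[335.41215108,   0.        , 316.68827318],
       [  0.        , 335.41215108, 238.28392981],
       [  0.        ,   0.        ,   1.        ]]), 'D': array([-0.02649765,  0.        ,  0.        ,  0.        ,  0.        ]), 'tool_from_camera': array([[ 9.99999725e-01, -1.21013947e-04, -7.31111886e-04,
         3.56409720e-04],
       [ 6.71706429e-04, -2.68704892e-01,  9.63222316e-01,
        -1.43700348e-01],
       [-3.13016674e-04, -9.63222543e-01, -2.68704736e-01,
         7.52905712e-02],
       [ 0.00000000e+00,  0.00000000e+00,  0.00000000e+00,
         1.00000000e+00]])}
```

View pics/scene0.png

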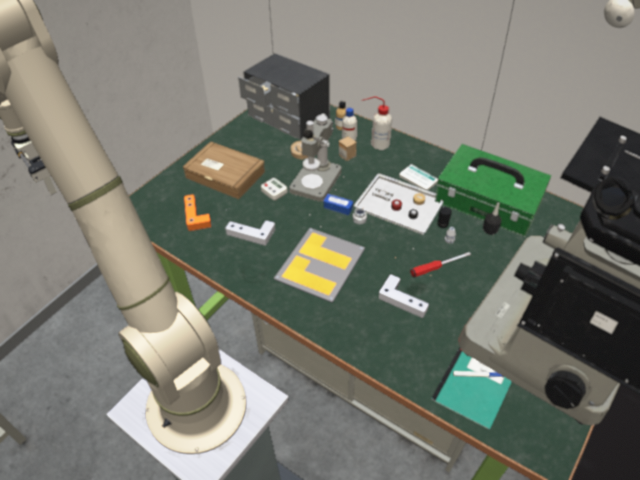

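View pics/top0.png

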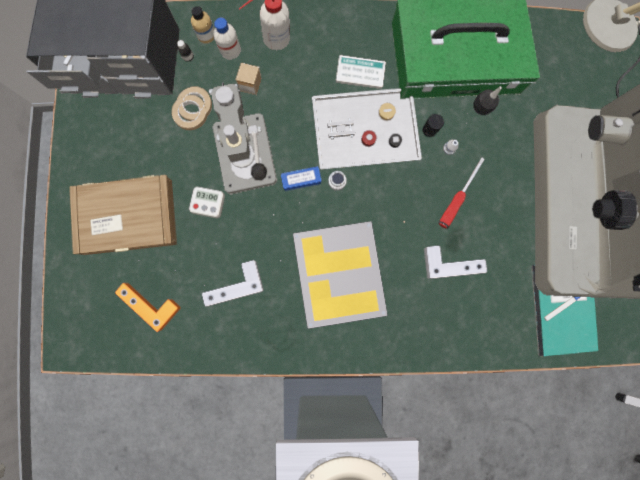

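View pics/wrist0.png

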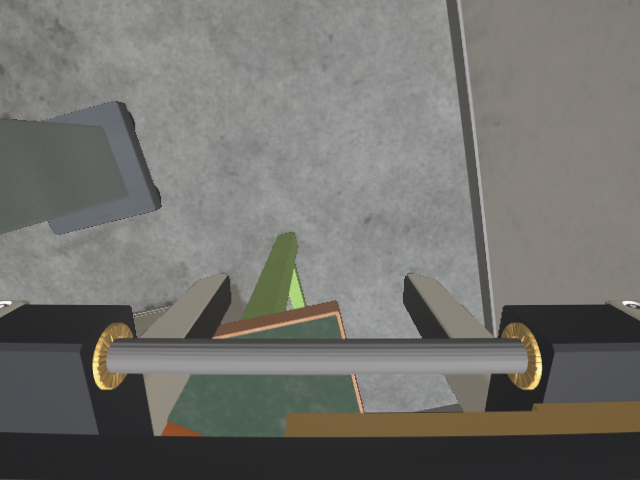

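```bash
cat > h.py <<'E'
from rig import ctrl
import cv2,numpy as np
from scipy.spatial.transform import Rotation as R
from scipy.optimize import minimize
def q2R(q): return R.from_quat([q[1],q[2],q[3],q[0]]).as_matrix()
def camPose(n,st=None):
    c=ctrl.calibration(n)
    if n=="wrist":
        T=np.eye(4);T[:3,:3]=q2R(st["tcp_rot"]);T[:3,3]=st["eef_pos"]
        return c,T@c["tool_from_camera"]
    T=np.eye(4);T[:3,:3]=q2R(c["rotation"]);T[:3,3]=c["position"];return c,T
def rays(n,uv,st=None):
    c,T=camPose(n,st)
    p=cv2.undistortPoints(np.array(uv,float).reshape(-1,1,2),c["intrinsics"],c["D"]).reshape(-1,2)
    return np.c_[p,np.ones(len(p))]@T[:3,:3].T,T[:3,3]
def toplane(n,uv,z,st=None):
    d,o=rays(n,uv,st);return o+d*((z-o[2])/d[:,2])[:,None]
def cloud(n,dep,st=None):
    v,u=np.mgrid[:480,:640];d,o=rays(n,np.c_[u.ravel(),v.ravel()],st)
    return (o+d*dep.reshape(-1,1)).reshape(480,640,3)
def project(n,P,st=None):
    c,T=camPose(n,st);Ti=np.linalg.inv(T)
    return cv2.projectPoints(np.array(P,float),cv2.Rodrigues(Ti[:3,:3])[0],Ti[:3,3],c["intrinsics"],c["D"])[0].reshape(-1,2)
def Lpoly(x,y,a,hand,g=0):
    P=np.array([[-65-g,-15-g],[65+g,-15-g],[65+g,15+g],[-35+g,15+g],[-35+g,55+g],[-65-g,55+g]])/1000.
    P[:,1]*=hand
    c,s=np.cos(a),np.sin(a);return P@np.array([[c,s],[-s,c]])+[x,y]
def fitL(n,mask,z,hand,x0,g=0,st=None,S=4):
    """IoU fit of L polygon at height z to image mask, in upsampled image"""
    m=cv2.resize(mask.astype(np.uint8),None,fx=S,fy=S,interpolation=cv2.INTER_NEAREST)
    def f(p):
        w=Lpoly(*p,hand,g);uv=(project(n,np.c_[w,np.full(6,z)],st)+.5)*S-.5
        im=np.zeros_like(m);cv2.fillPoly(im,[np.round(uv*16).astype(np.int32)],1,shift=4)
        return -(im&m).sum()/(im|m).sum()
    best=None
    for _ in range(3):
        sim=np.array([x0,x0+np.array([.01,0,0]),x0+np.array([0,.01,0]),x0+np.array([0,0,.1])])
        r=minimize(f,x0,method="Nelder-Mead",options=dict(initial_simplex=sim,xatol=1e-5,fatol=1e-5));x0=r.x
    return r.x,-r.fun
E
python3 - <<'E'
from h import *
im=cv2.imread("pics/top0.png");dep=np.load("pics/top0.npy");C=cloud("top",dep)
hsv=cv2.cvtColor(im,cv2.COLOR_BGR2HSV)
for nm,p in dict(j1=(457,262),j2=(232,284),near=(340,305),far=(338,258),board=(370,290),bench=(400,300),timer=(207,203),slide=(300,178),loupe=(338,180),sd=(453,210),box=(122,215),mic=(229,97),mic2=(256,170)).items(): print(nm,C[p[1],p[0]].round(3))
uv=lambda a:a
for nm,(x0,y0,x1,y1),hand,z,g in (("j1",(415,235,500,290),1,.03,0),("j2",(190,250,275,315),-1,.03,0),("near",(300,274,385,328),1,.006,.0),("far",(295,225,380,280),1,.006,0)):
    m=np.zeros((480,640),bool);sub=np.s_[y0:y1,x0:x1]
    if nm[0]=="j":
        zz=C[...,2][sub]; m[sub]=(zz>.02)&(zz<.04)
    else: m[sub]=(hsv[sub][...,1]>120)&(hsv[sub][...,0]<40)
    P=toplane("top",np.c_[np.nonzero(m)[1],np.nonzero(m)[0]],z)
    c=P.mean(0)
    gg=0 if nm[0]=="j" else 8
    best=max((fitL("top",m,z,hand,np.array([c[0],c[1],a]),gg) for a in (-1.57+.15,1.57+.15)),key=lambda r:r[1])
    x=best[0];print(nm,m.sum(),x.round(4),np.degrees(x[2]).round(1),"IoU",round(best[1],3))
    w=Lpoly(*x,hand,gg);q=project("top",np.c_[w,np.full(6,z)]);
    cv2.polylines(im,[np.round(q*16).astype(np.int32)],True,(0,0,255),1,shift=4)
cv2.imwrite("pics/fit0.png",cv2.resize(im[215:335,190:500],None,fx=2.5,fy=2.5))
E
```

```text
j1 [ 0.547 -0.245  0.028]
j2 [0.492 0.084 1.048]
near [0.455 0.015 0.006]
far [0.559 0.019 0.004]
board [ 0.487 -0.052  0.007]
bench [ 0.464 -0.12   0.002]
timer [0.683 0.311 0.021]
slide [0.736 0.103 0.032]
loupe [0.732 0.018 0.03 ]
sd [ 0.666 -0.242  0.02 ]
box [0.652 0.492 0.052]
mic [0.847 0.232 0.217]
mic2 [0.685 0.17  0.3  ]
j1 1048 [ 0.6172 -0.1935 -1.72  ] -98.5 IoU -0.0
j2 1080 [ 0.5732  0.2028 -1.9533] -111.9 IoU -0.0
near 1641 [ 0.5517  0.0675 -1.72  ] -98.5 IoU -0.0
far 1585 [ 0.6371  0.0685 -1.72  ] -98.5 IoU -0.0h.py:34: RuntimeWarning: overflow encountered in scalar negative
  return -(im&m).sum()/(im|m).sum()
```

```bash
sed -i 's/return -(im&m).sum()\/(im|m).sum()/return -float((im\&m).sum())\/float((im|m).sum())/' h.py
cat > fit0.py <<'E'
from h import *
import sys
def run(tag,src,items):
    im=cv2.imread(src+".png");dep=np.load(src+".npy");C=cloud("top",dep)
    hsv=cv2.cvtColor(im,cv2.COLOR_BGR2HSV);out={}
    for nm,(x0,y0,x1,y1),hand,z in items:
        m=np.zeros((480,640),bool);sub=np.s_[y0:y1,x0:x1];zz=C[...,2][sub]
        if nm[0]=="j": m[sub]=(zz>z-.008)&(zz<z+.01)
        else: m[sub]=(hsv[sub][...,1]>120)&(hsv[sub][...,0]<40)
        c=toplane("top",np.c_[np.nonzero(m)[1],np.nonzero(m)[0]],z).mean(0)
        gg=0 if nm[0]=="j" else 8
        x,iou=max((fitL("top",m,z,hand,np.array([c[0],c[1],a]),gg) for a in (-1.42,1.72)),key=lambda r:r[1])
        print(nm,m.sum(),x.round(4),np.degrees(x[2]).round(1),"IoU",round(iou,3))
        w=Lpoly(*x,hand,gg);q=project("top",np.c_[w,np.full(6,z)])
        cv2.polylines(im,[np.round(q*16).astype(np.int32)],True,(0,0,255),1,shift=4)
    cv2.imwrite(f"pics/{tag}.png",cv2.resize(im[215:335,190:500],None,fx=2.5,fy=2.5))
if __name__=="__main__":
    run("fit0","pics/top0",(("j1",(415,235,500,290),1,.03),("j2",(190,250,275,315),-1,.03),("near",(300,274,385,328),1,.006),("far",(295,225,380,280),1,.006)))
E
python3 fit0.py
```

```text
j1 1042 [ 0.5329 -0.2439 -1.4834] -85.0 IoU 0.948Traceback (most recent call last):
  File "fit0.py", line 18, in <module>
    run("fit0","pics/top0",(("j1",(415,235,500,290),1,.03),("j2",(190,250,275,315),-1,.03),("near",(300,274,385,328),1,.006),("far",(295,225,380,280),1,.006)))
    ~~~^^^^^^^^^^^^^^^^^^^^^^^^^^^^^^^^^^^^^^^^^^^^^^^^^^^^^^^^^^^^^^^^^^^^^^^^^^^^^^^^^^^^^^^^^^^^^^^^^^^^^^^^^^^^^^^^^^^^^^^^^^^^^^^^^^^^^^^^^^^^^^^^^^^^^^^^
  File "fit0.py", line 12, in run
    x,iou=max((fitL("top",m,z,hand,np.array([c[0],c[1],a]),gg) for a in (-1.42,1.72)),key=lambda r:r[1])
          ~~~^^^^^^^^^^^^^^^^^^^^^^^^^^^^^^^^^^^^^^^^^^^^^^^^^^^^^^^^^^^^^^^^^^^^^^^^^^^^^^^^^^^^^^^^^^^
  File "fit0.py", line 12, in <genexpr>
    x,iou=max((fitL("top",m,z,hand,np.array([c[0],c[1],a]),gg) for a in (-1.42,1.72)),key=lambda r:r[1])
               ~~~~^^^^^^^^^^^^^^^^^^^^^^^^^^^^^^^^^^^^^^^^^^^
  File "h.py", line 38, in fitL
    r=minimize(f,x0,method="Nelder-Mead",options=dict(initial_simplex=sim,xatol=1e-5,fatol=1e-5));x0=r.x
    res = _minimize_neldermead(fun, x0, args, callback, bounds=bounds,
                               **options)
    fsim[j] = func(sim[j])
              ~~~~^^^^^^^^
    fx = function(np.copy(x), *(wrapper_args + args))
  File "h.py", line 32, in f
    w=Lpoly(*p,hand,g);uv=(project(n,np.c_[w,np.full(6,z)],st)+.5)*S-.5
                           ~~~~~~~^^^^^^^^^^^^^^^^^^^^^^^^^^^^
  File "h.py", line 22, in project
    c,T=camPose(n,st);Ti=np.linalg.inv(T)
        ~~~~~~~^^^^^^
  File "h.py", line 7, in camPose
    c=ctrl.calibration(n)
ValueError: time passes only in moves, steps and waits
```

```bash
sed -i 's/c=ctrl.calibration(n)/c=CAL.setdefault(n,None) or CAL.update({n:ctrl.calibration(n)}) or CAL[n]/; s/^import cv2,numpy as np/import cv2,numpy as np\nCAL={}/' h.py; python3 fit0.py
```

```text
j1 1042 [ 0.5329 -0.2439 -1.4834] -85.0 IoU 0.948
j2 1076 [0.4854 0.2524 1.8373] 105.3 IoU 0.953
near 1641 [ 0.4541  0.0054 -1.428 ] -81.8 IoU 0.928
far 1585 [ 0.553   0.0194 -1.4233] -81.5 IoU 0.925
```

```bash
python3 - <<'E'
from h import *
s=ctrl.get_state();print(q2R(s["tcp_rot"]).round(3),s["clock"])
E
```

```text
[[ 0.231 -0.    -0.973]
 [ 0.973 -0.001  0.231]
 [-0.001 -1.    -0.   ]] 0.15
```

View pics/fit0.png

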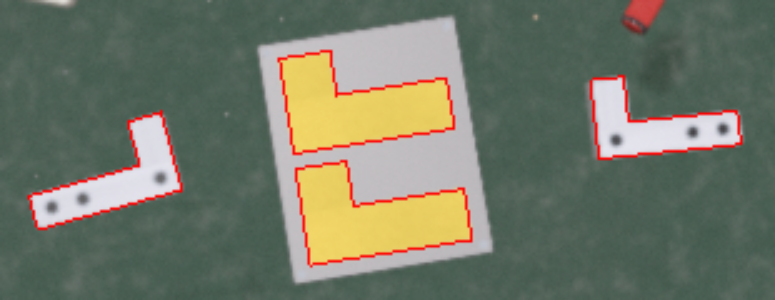

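```bash
cat > plan.py <<'E'
from h import *
def pose(yaw_deg,tilt_deg):
    """tool x at yaw (horizontal), tool y down, then turned tilt about tool x (+ : pointing toward tool z)"""
    a=np.radians(yaw_deg);x=np.array([np.cos(a),np.sin(a),0]);y=np.array([0,0,-1.]);z=np.cross(x,y)
    return np.c_[x,y,z]@R.from_rotvec([np.radians(tilt_deg),0,0]).as_matrix()
def plan(grasp,yaw,tilt,n=None,jaw=None):
    s=ctrl.get_state();p0=np.array(s["eef_pos"]);R0=q2R(s["tcp_rot"]);R1=pose(yaw,tilt)
    p1=np.array(grasp)-.003*R1[:,1];g0=p0+.003*R0[:,1];g1=np.array(grasp)
    rv=R.from_matrix(R0.T@R1).as_rotvec()
    need=max(np.linalg.norm(p1-p0)/.0417,np.degrees(np.abs(rv).max())/7.1,.01)
    n=n or int(np.ceil(need));print("t",round(s["clock"],2),"grasp now",g0.round(4),"q",np.round(s["joint_positions"],2),"w",round(s["gripper_width"]*93,1),"F",np.round(s["wrist_force"],1),"need",round(need,1),"n",n)
    x0=R0[:,0];print("yaw now",np.degrees(np.arctan2(x0[1],x0[0])).round(2),"xz",x0[2].round(4),"tilt",np.degrees(np.arctan2(R0[2,2],-R0[2,1])).round(2)*1)
    rows=[];Rc=R0;pc=p0
    for i in range(1,n+1):
        Rn=R0@R.from_rotvec(rv*i/n).as_matrix();pn=g0+(g1-g0)*i/n-.003*Rn[:,1]
        d=Rc.T@(pn-pc)*1000;rows.append(" ".join(f"{v:.1f}" for v in [*d,*np.degrees(rv/n)]));Rc,pc=Rn,pn
    for i in range(0,n,8): print("; ".join(rows[i:i+8]))
if __name__=="__main__":
    import sys;a=list(map(float,sys.argv[1:]));plan(a[:3],a[3],a[4],int(a[5]) if len(a)>5 else None)
E
python3 plan.py .4828 .262 .16 15.3 0 16
```

```text
t 0.15 grasp now [0.1672 0.7051 0.2369] q [-1.41  0.6  -0.    1.6   0.    0.94 -0.08] w 92.8 F [-0.5  0.2  1.1] need 13.2 n 16
yaw now 76.66 xz -0.0013 tilt -0.01
-22.4 4.8 -25.6 0.0 3.8 -0.0; -20.6 4.8 -27.0 0.0 3.8 -0.0; -18.8 4.8 -28.3 0.0 3.8 -0.0; -16.8 4.8 -29.5 0.0 3.8 -0.0; -14.8 4.8 -30.6 0.0 3.8 -0.0; -12.7 4.8 -31.5 0.0 3.8 -0.0; -10.6 4.8 -32.3 0.0 3.8 -0.0; -8.4 4.8 -32.9 0.0 3.8 -0.0
-6.2 4.8 -33.4 0.0 3.8 -0.0; -4.0 4.8 -33.8 0.0 3.8 -0.0; -1.7 4.8 -34.0 0.0 3.8 -0.0; 0.6 4.8 -34.0 0.0 3.8 -0.0; 2.9 4.8 -33.9 0.0 3.8 -0.0; 5.1 4.8 -33.6 0.0 3.8 -0.0; 7.4 4.8 -33.2 0.0 3.8 -0.0; 9.6 4.8 -32.6 0.0 3.8 -0.0
```

move_arm(
  moves="-22 5 -26 0 3.8 0; -21 5 -27 0 3.8 0; -19 5 -28 0 3.8 0; -17 5 -29.5 0 3.8 0; -15 5 -31 0 3.8 0; -13 5 -31.5 0 3.8 0; -11 5 -32 0 3.8 0; -8 5 -33 0 3.8 0",
  fingers=60,
  newtons=50,
)

```text
clock: 0.82
eef_pos: [0.3216, 0.4803, 0.1956]
tcp_rot: [0.653, -0.65, -0.274, 0.276]
wrist_force: [1.1, 0.3, -0.0]
gripper_width: 0.645
```

```bash
python3 plan.py .4828 .262 .12 15.3 0 
```

```text
t 0.82 grasp now [0.3216 0.4803 0.1926] q [-1.17  0.48  0.13  1.99 -0.1   0.68 -0.17] w 60.0 F [ 1.1  0.3 -0. ] need 6.7 n 7
yaw now 45.76 xz -0.0017 tilt 0.27
-6.3 10.2 -38.3 -0.0 4.4 -0.0; -3.3 10.2 -38.7 -0.0 4.4 -0.0; -0.4 10.2 -38.8 -0.0 4.4 -0.0; 2.5 10.3 -38.7 -0.0 4.4 -0.0; 5.5 10.3 -38.4 -0.0 4.4 -0.0; 8.4 10.3 -37.9 -0.0 4.4 -0.0; 11.2 10.3 -37.1 -0.0 4.4 -0.0
```

move_arm(
  moves="-6 10 -38 0 4.4 0; -3 10 -38.5 0 4.4 0; -0.5 10 -38.5 0 4.4 0; 2.5 10 -38.5 0 4.4 0; 5.5 10 -38 0 4.4 0; 8.5 10 -38 0 4.4 0; 11 10 -37 0 4.4 0",
)

```text
clock: 1.4
eef_pos: [0.4845, 0.2528, 0.1227]
tcp_rot: [0.704, -0.7, -0.084, 0.085]
wrist_force: [-0.5, 1.0, -0.2]
gripper_width: 0.651
```

```bash
python3 plan.py .4828 .262 .10 15.3 -45 8
```

```text
t 1.4 grasp now [0.4845 0.2528 0.1197] q [-0.72  0.57  0.21  2.12 -0.25  0.48 -0.09] w 60.6 F [-0.5  1.  -0.2] need 6.4 n 8
yaw now 13.68 xz -0.0009 tilt 0.31
0.1 2.5 1.5 -5.7 -0.2 -0.1; 0.1 2.4 1.7 -5.7 -0.2 -0.1; 0.1 2.2 1.9 -5.7 -0.2 -0.1; 0.1 2.0 2.1 -5.7 -0.2 -0.1; 0.1 1.8 2.3 -5.7 -0.2 -0.1; 0.1 1.6 2.5 -5.7 -0.2 -0.1; 0.1 1.4 2.6 -5.7 -0.2 -0.1; 0.1 1.2 2.8 -5.7 -0.2 -0.1
```

move_arm(
  moves="0 2.5 1.5 -5.7 -0.2 0; 0 2.4 1.7 -5.7 -0.2 0; 0 2.2 1.9 -5.7 -0.2 0; 0 2 2.1 -5.7 -0.2 0; 0 1.8 2.3 -5.7 -0.2 0; 0 1.6 2.5 -5.7 -0.2 0; 0 1.4 2.6 -5.7 -0.2 0; 0 1.2 2.8 -5.7 -0.2 0",
)

```text
clock: 2.07
eef_pos: [0.5079, 0.2156, 0.107]
tcp_rot: [-0.362, 0.928, 0.079, -0.028]
wrist_force: [-0.7, 0.5, -0.4]
gripper_width: 0.646
```

```bash
python3 plan.py .4828 .262 .05 15.3 -45 4
```

```text
t 2.07 grasp now [0.5083 0.2134 0.105 ] q [-1.31  0.99  0.78  1.96  0.11  0.82 -0.59] w 60.0 F [-0.7  0.5 -0.4] need 1.9 n 4
yaw now 9.65 xz 0.0055 tilt -47.46
-4.4 -0.3 18.9 0.6 -1.0 -1.0; -4.0 -0.2 19.0 0.6 -1.0 -1.0; -3.7 -0.1 19.1 0.6 -1.0 -1.0; -3.3 0.1 19.1 0.6 -1.0 -1.0
```

move_arm(
  moves="-4.4 -0.3 19 0.6 -1 -1; -4 -0.2 19 0.6 -1 -1; -3.7 0 19 0.6 -1 -1; -3.3 0 19 0.6 -1 -1",
)

```text
clock: 2.4
eef_pos: [0.4795, 0.2697, 0.0443]
tcp_rot: [-0.38, 0.915, 0.129, -0.053]
wrist_force: [0.0, -0.1, 0.7]
gripper_width: 0.646
```

```bash
python3 plan.py .4828 .262 .024 15.3 -45 4; python3 - <<'E'
from h import *
im,d=ctrl.get_image("top");cv2.imwrite("pics/top1.png",im[150:400,100:450])
im,d=ctrl.get_image("wrist");cv2.imwrite("pics/wr1.png",im)
E
```

```text
t 2.4 grasp now [0.4801 0.2676 0.0422] q [-1.38  1.05  0.71  1.97  0.08  0.72 -0.61] w 60.1 F [ 0.  -0.1  0.7] need 0.5 n 4
yaw now 16.06 xz 0.0011 tilt -44.92
0.3 4.3 2.1 -0.0 0.1 0.1; 0.3 4.3 2.1 -0.0 0.1 0.1; 0.3 4.3 2.1 -0.0 0.1 0.1; 0.3 4.3 2.1 -0.0 0.1 0.1
```

View pics/wr1.png

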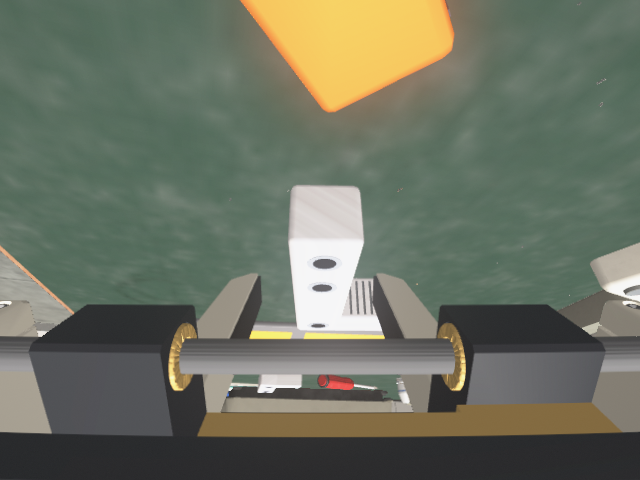

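View pics/top1.png

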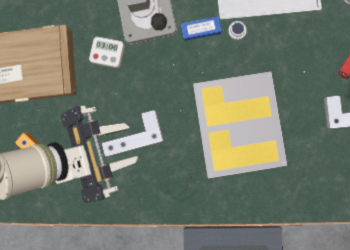

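move_arm(
  moves="0.5 4.3 2.1 0 0 0; 0.3 4.3 2.1 0 0 0; 0.3 4.3 2.1 0 0 0; 0.3 4.3 2.1 0 0 0",
)

```text
clock: 2.83
eef_pos: [0.4827, 0.263, 0.0274]
tcp_rot: [-0.383, 0.913, 0.128, -0.053]
wrist_force: [1.1, 0.2, -0.6]
gripper_width: 0.642
```

```bash
python3 plan.py .4828 .262 .024 15.3 -45 1
```

```text
t 2.83 grasp now [0.4833 0.2609 0.0252] q [-1.36  1.07  0.7   1.98  0.07  0.68 -0.62] w 59.7 F [ 1.1  0.2 -0.6] need 0.1 n 1
yaw now 15.87 xz 0.0019 tilt -44.51
-0.2 0.0 1.7 -0.5 0.3 0.5
```

move_arm(
  moves="0 0 1 -0.5 0.3 0.3; 0 0 0 0 0 0; 0 0 0 0 0 0; 0 0 0 0 0 0; 0 0 0 0 0 0; 0 0 0 0 0 0",
  fingers=0,
  newtons=50,
)

```text
clock: 3.33
eef_pos: [0.484, 0.2609, 0.027]
tcp_rot: [-0.379, 0.916, 0.122, -0.049]
wrist_force: [-0.1, -0.7, -1.0]
gripper_width: 0.315
```

```bash
python3 plan.py .47 .20 .14 10 -45 5
```

```text
t 3.33 grasp now [0.4846 0.2589 0.0249] q [-1.36  1.07  0.7   1.97  0.07  0.7  -0.62] w 29.3 F [-0.1 -0.7 -1. ] need 3.1 n 5
yaw now 15.1 xz 0.0029 tilt -45.08
-5.8 -8.8 -23.8 0.0 0.7 0.7; -5.6 -8.7 -23.9 0.0 0.7 0.7; -5.4 -8.6 -23.9 0.0 0.7 0.7; -5.2 -8.6 -24.0 0.0 0.7 0.7; -5.1 -8.5 -24.1 0.0 0.7 0.7
```

move_arm(
  moves="-5.5 -9 -24 0 0.7 0.7; -5.5 -9 -24 0 0.7 0.7; -5.5 -9 -24 0 0.7 0.7; -5 -9 -24 0 0.7 0.7; -5 -9 -24 0 0.7 0.7",
)

```text
clock: 3.75
eef_pos: [0.468, 0.2053, 0.1411]
tcp_rot: [-0.381, 0.92, 0.084, -0.036]
wrist_force: [-0.4, 0.3, -1.8]
gripper_width: 0.316
```

```bash
python3 plan.py .47 .19 .16 8.3 45 24
```

```text
t 3.75 grasp now [0.4684 0.2033 0.139 ] q [-1.36  0.89  0.8   2.05  0.12  0.81 -0.58] w 29.4 F [-0.4  0.3 -1.8] need 12.7 n 24
yaw now 10.45 xz -0.0027 tilt -45.03
-0.0 -0.2 -1.2 3.8 0.1 -0.0; -0.0 -0.3 -1.2 3.8 0.1 -0.0; -0.0 -0.3 -1.2 3.8 0.1 -0.0; -0.0 -0.4 -1.1 3.8 0.1 -0.0; -0.0 -0.5 -1.1 3.8 0.1 -0.0; -0.0 -0.5 -1.1 3.8 0.1 -0.0; -0.0 -0.6 -1.0 3.8 0.1 -0.0; -0.0 -0.6 -1.0 3.8 0.1 -0.0
-0.0 -0.7 -1.0 3.8 0.1 -0.0; -0.0 -0.7 -0.9 3.8 0.1 -0.0; -0.0 -0.8 -0.9 3.8 0.1 -0.0; -0.0 -0.8 -0.8 3.8 0.1 -0.0; -0.0 -0.9 -0.8 3.8 0.1 -0.0; -0.0 -0.9 -0.7 3.8 0.1 -0.0; -0.0 -0.9 -0.6 3.8 0.1 -0.0; -0.0 -1.0 -0.6 3.8 0.1 -0.0
-0.0 -1.0 -0.5 3.8 0.1 -0.0; -0.0 -1.0 -0.4 3.8 0.1 -0.0; -0.0 -1.0 -0.4 3.8 0.1 -0.0; -0.0 -1.0 -0.3 3.8 0.1 -0.0; -0.0 -1.0 -0.2 3.8 0.1 -0.0; -0.0 -1.0 -0.2 3.8 0.1 -0.0; -0.0 -1.0 -0.1 3.8 0.1 -0.0; -0.0 -1.0 -0.0 3.8 0.1 -0.0
```

move_arm(
  moves="0 0 -1.2 3.8 0 0; 0 0 -1.2 3.8 0 0; 0 -0.5 -1.2 3.8 0 0; 0 -0.5 -1 3.8 0 0; 0 -0.5 -1 3.8 0 0; 0 -0.5 -1 3.8 0 0; 0 -0.6 -1 3.8 0 0; 0 -0.6 -1 3.8 0 0",
)

```text
clock: 4.42
eef_pos: [0.4674, 0.2025, 0.1525]
tcp_rot: [-0.618, 0.781, 0.075, -0.057]
wrist_force: [-0.0, -0.4, -3.3]
gripper_width: 0.318
```

```bash
python3 plan.py .47 .19 .16 8.3 45 16
```

```text
t 4.42 grasp now [0.4675 0.2018 0.1496] q [-1.01  0.56  0.52  2.16 -0.09  0.57 -0.28] w 29.6 F [-0.  -0.4 -3.3] need 8.2 n 16
yaw now 10.79 xz 0.0031 tilt -13.34
0.0 -0.5 -1.1 3.6 0.2 -0.0; 0.0 -0.5 -1.0 3.6 0.2 -0.0; 0.0 -0.6 -1.0 3.6 0.2 -0.0; 0.0 -0.6 -1.0 3.6 0.2 -0.0; 0.0 -0.7 -0.9 3.6 0.2 -0.0; 0.0 -0.7 -0.9 3.6 0.2 -0.0; 0.0 -0.7 -0.8 3.6 0.2 -0.0; 0.0 -0.8 -0.8 3.6 0.2 -0.0
0.0 -0.8 -0.7 3.6 0.2 -0.0; 0.0 -0.9 -0.7 3.6 0.2 -0.0; 0.0 -0.9 -0.6 3.6 0.2 -0.0; 0.0 -0.9 -0.6 3.6 0.2 -0.0; 0.0 -0.9 -0.5 3.6 0.2 -0.0; 0.0 -1.0 -0.4 3.6 0.2 -0.0; 0.0 -1.0 -0.4 3.6 0.2 -0.0; 0.0 -1.0 -0.3 3.6 0.2 -0.0
```

move_arm(
  moves="0 -0.5 -1 3.6 0.2 0; 0 -0.5 -1 3.6 0.2 0; 0 -0.6 -1 3.6 0.2 0; 0 -0.6 -1 3.6 0.2 0; 0 -0.6 -1 3.6 0.2 0; 0 -0.7 -1 3.6 0.2 0; 0 -0.7 -1 3.6 0.2 0; 0 -0.7 -1 3.6 0.2 0",
)

```text
clock: 5.08
eef_pos: [0.4674, 0.1935, 0.1613]
tcp_rot: [0.8, -0.594, -0.052, 0.062]
wrist_force: [0.1, -0.8, -2.6]
gripper_width: 0.319
```

```bash
python3 plan.py .47 .19 .16 8.3 45 8
```

```text
t 5.08 grasp now [0.4673 0.1944 0.1585] q [-0.27  0.47 -0.08  2.21 -0.58  0.47  0.34] w 29.7 F [ 0.1 -0.8 -2.6] need 4.0 n 8
yaw now 9.25 xz 0.0093 tilt 16.78
0.2 -0.3 -0.7 3.5 0.1 -0.0; 0.2 -0.4 -0.7 3.5 0.1 -0.0; 0.2 -0.4 -0.6 3.5 0.1 -0.0; 0.2 -0.4 -0.6 3.5 0.1 -0.0; 0.2 -0.5 -0.6 3.5 0.1 -0.0; 0.2 -0.5 -0.6 3.5 0.1 -0.0; 0.2 -0.5 -0.5 3.5 0.1 -0.0; 0.2 -0.5 -0.5 3.5 0.1 -0.0
```

move_arm(
  moves="0.2 -0.4 -0.7 3.5 0 0.3; 0.2 -0.4 -0.7 3.5 0 0.3; 0.2 -0.4 -0.6 3.5 0 0.3; 0.2 -0.4 -0.6 3.5 0 0.2; 0.2 -0.5 -0.6 3.5 0 0; 0.2 -0.5 -0.6 3.5 0 0; 0.2 -0.5 -0.5 3.5 0 0; 0.2 -0.5 -0.5 3.5 0 0",
)

```text
clock: 5.75
eef_pos: [0.4712, 0.1824, 0.1638]
tcp_rot: [0.924, -0.374, -0.03, 0.075]
wrist_force: [0.2, -0.1, -2.8]
gripper_width: 0.322
```

```bash
python3 plan.py .47 .19 .11 8.3 45 5;python3 - <<'E'
from h import *
im,d=ctrl.get_image("scene");cv2.imwrite("pics/sc2.png",cv2.resize(im[130:380,130:430],None,fx=2.5,fy=2.5))
im,d=ctrl.get_image("wrist");cv2.imwrite("pics/wr2.png",im)
E
```

```text
t 5.75 grasp now [0.4708 0.1846 0.1617] q [ 0.32  0.67 -0.5   2.2  -0.95  0.63  0.93] w 30.0 F [ 0.2 -0.1 -2.8] need 1.2 n 5
yaw now 9.3 xz -0.0011 tilt 45.89
0.0 8.0 -6.6 -0.2 0.1 -0.2; 0.0 8.0 -6.6 -0.2 0.1 -0.2; 0.0 8.0 -6.6 -0.2 0.1 -0.2; 0.0 8.0 -6.6 -0.2 0.1 -0.2; -0.0 8.1 -6.5 -0.2 0.1 -0.2
```

View pics/sc2.png

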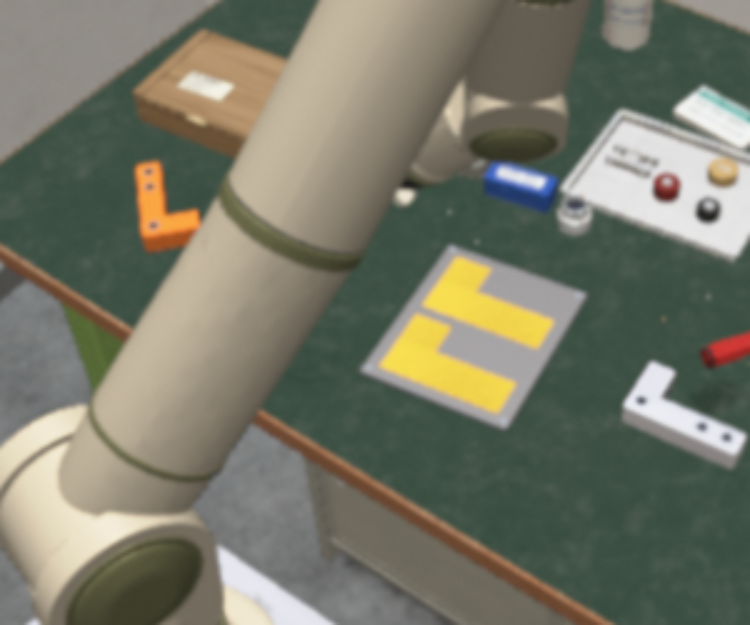

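View pics/wr2.png

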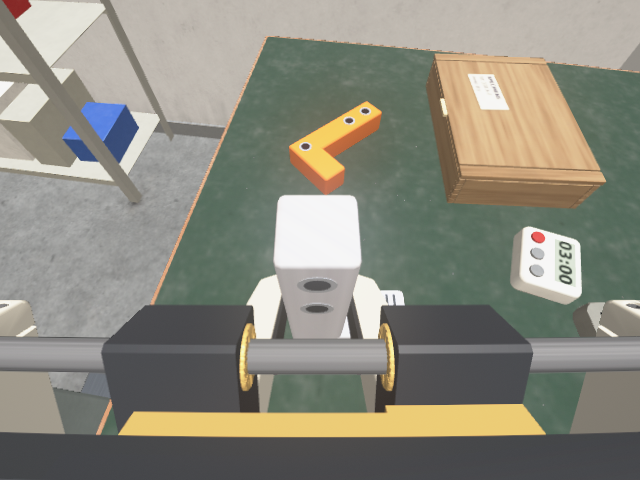

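```bash
python3 - <<'E'
from h import *
s=ctrl.get_state();im,d=ctrl.get_image("wrist");C=cloud("wrist",d,s)
for nm,(x0,y0,x1,y1) in dict(end=(284,204,352,258),face=(340,276,350,320),face2=(286,272,345,278)).items():
    P=C[y0:y1,x0:x1].reshape(-1,3);c=P.mean(0);n=np.linalg.svd(P-c)[2][2];print(nm,c.round(4),n.round(3))
im,d=ctrl.get_image("top");cv2.imwrite("pics/top2.png",im)
E
```

```text
end [0.4699 0.1899 0.2177] [ 0.094 -0.642 -0.761]
face [0.4827 0.179  0.185 ] [0.993 0.1   0.066]
face2 [0.4711 0.1768 0.21  ] [ 0.143 -0.91  -0.389]
```

View pics/top2.png

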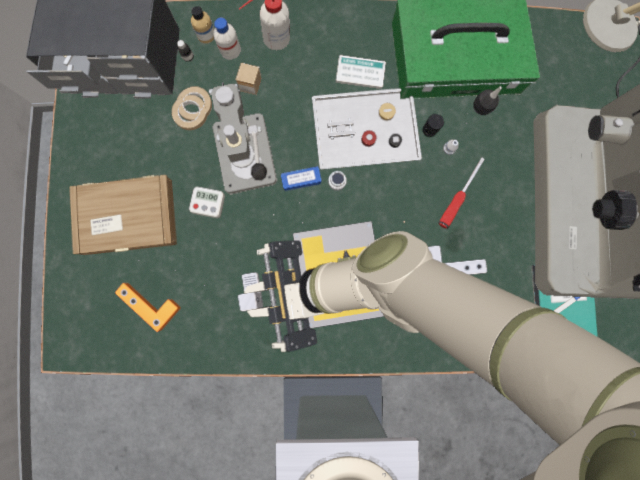

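```bash
python3 - <<'E'
from h import *
s=ctrl.get_state();im,d=ctrl.get_image("wrist");C=cloud("wrist",d,s);np.save("pics/w2d.npy",d);cv2.imwrite("pics/w2.png",im)
for v in range(190,330,7): print(v,C[v,300].round(4),C[v,332].round(4),d[v,300].round(4),im[v,300])
cv2.imwrite("pics/w2c.png",cv2.resize(im[180:350,230:410],None,fx=4,fy=3.5))
E
```

```text
190 [ 0.4178  0.3769 -0.0007] [0.4561 0.3774 0.0064] 0.4006 [110 120 114]
197 [0.4605 0.2058 0.218 ] [0.4721 0.2076 0.2182] 0.1232 [246 245 246]
204 [0.4612 0.2021 0.2188] [0.4726 0.2043 0.2184] 0.1206 [246 245 245]
211 [0.4617 0.1994 0.2184] [0.473  0.2013 0.2182] 0.1196 [246 244 244]
218 [0.4625 0.1956 0.2198] [0.4734 0.1982 0.2185] 0.1164 [245 243 244]
225 [0.463  0.1932 0.2191] [0.4738 0.1952 0.2187] 0.1158 [246 245 245]
232 [0.4635 0.1904 0.219 ] [0.4742 0.1926 0.2183] 0.1145 [246 245 245]
239 [0.464  0.1878 0.2188] [0.4746 0.1897 0.2185] 0.1133 [246 244 245]
246 [0.4643 0.1858 0.2176] [0.475  0.1869 0.2189] 0.1134 [245 244 244]
253 [0.4649 0.1827 0.2187] [0.4754 0.1845 0.2184] 0.1108 [245 244 244]
260 [0.4653 0.1805 0.218 ] [0.4757 0.1822 0.2179] 0.1103 [245 244 244]
267 [0.4656 0.1787 0.2163] [0.476  0.1803 0.2167] 0.1109 [219 217 220]
274 [0.4653 0.1786 0.2108] [0.4762 0.1802 0.2112] 0.1156 [167 169 174]
281 [0.465  0.1785 0.2047] [0.4765 0.1799 0.206 ] 0.1208 [163 165 168]
288 [0.4648 0.1781 0.1989] [0.4767 0.1802 0.1984] 0.1258 [143 144 147]
295 [0.4644 0.1784 0.1906] [0.4769 0.1805 0.1904] 0.1331 [162 165 172]
302 [0.4642 0.1779 0.1837] [0.4772 0.1807 0.1818] 0.1388 [161 164 170]
309 [0.4636 0.1782 0.1732] [0.4776 0.1802 0.1741] 0.1481 [146 148 152]
316 [0.4629 0.1788 0.1608] [0.4779 0.1807 0.1625] 0.1592 [159 162 169]
323 [0.4623 0.1788 0.1484] [0.4784 0.1812 0.1494] 0.17 [160 163 169]
```

View pics/w2c.png

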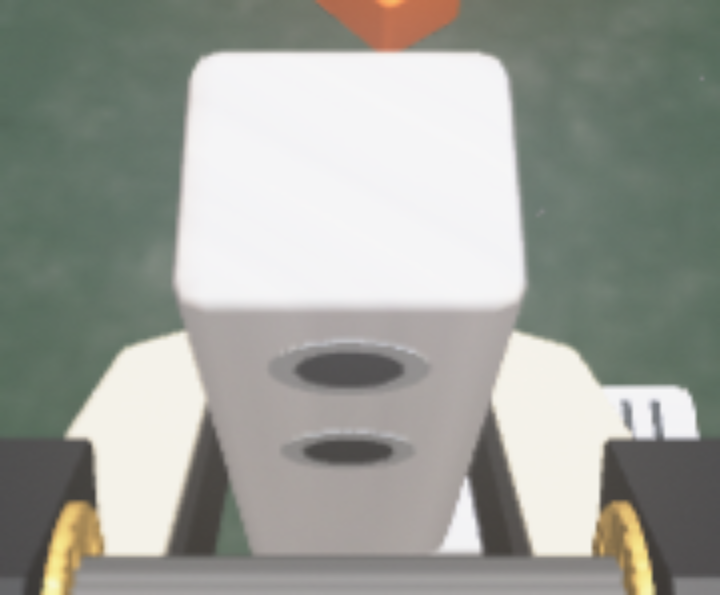

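```bash
python3 plan.py .471 .1846 .0775 9.3 45.9 6
```

```text
t 6.0 grasp now [0.4704 0.1856 0.1618] q [ 0.31  0.67 -0.5   2.2  -0.95  0.62  0.92] w 29.7 F [ 0.3 -0.5 -1.8] need 2.0 n 6
yaw now 9.39 xz -0.0021 tilt 45.68
0.1 9.7 -10.2 0.0 -0.0 -0.0; 0.1 9.7 -10.2 0.0 -0.0 -0.0; 0.1 9.7 -10.2 0.0 -0.0 -0.0; 0.1 9.7 -10.2 0.0 -0.0 -0.0; 0.1 9.7 -10.2 0.0 -0.0 -0.0; 0.1 9.7 -10.2 0.0 -0.0 -0.0
```

move_arm(
  moves="0 9.7 -10.2 0 0 0; 0 9.7 -10.2 0 0 0; 0 9.7 -10.2 0 0 0; 0 9.7 -10.2 0 0 0; 0 9.7 -10.2 0 0 0; 0 9.7 -10.2 0 0 0; 0 0 0 0 0 0",
)

```text
clock: 6.58
eef_pos: [0.4713, 0.1886, 0.0808]
tcp_rot: [0.919, -0.384, -0.04, 0.081]
wrist_force: [0.4, -0.7, -3.2]
gripper_width: 0.32
```

```bash
python3 plan.py .471 .1846 .0745 9.3 45.9 2; cat > wend.py <<'E'
from h import *
import sys
s=ctrl.get_state();im,d=ctrl.get_image("wrist");C=cloud("wrist",d,s);cv2.imwrite("pics/"+sys.argv[1]+".png",im)
def pl(x0,y0,x1,y1):
    P=C[y0:y1,x0:x1].reshape(-1,3);c=np.median(P,0);P=P[np.abs(P-c).max(1)<.03];A=np.c_[P[:,:2],np.ones(len(P))]
    k=np.linalg.lstsq(A,P[:,2],rcond=None)[0];print("end c",c.round(4),"slope x,y",k[:2].round(3))
pl(288,204,350,258)
for v in range(270,325,9): print(v,C[v,285:352:22].round(4).tolist())
E
python3 wend.py wr3
```

```text
t 6.58 grasp now [0.471  0.1907 0.0786] q [ 0.34  0.84 -0.58  2.22 -0.99  0.43  1.05] w 29.8 F [ 0.4 -0.7 -3.2] need 0.2 n 2
yaw now 10.34 xz 0.0107 tilt 44.58
-0.6 -0.6 -3.6 0.7 0.6 -0.2; -0.5 -0.7 -3.6 0.7 0.6 -0.2
end c [0.469  0.1992 0.1357] slope x,y [ 0.009 -0.012]
270 [[0.4602, 0.1843, 0.1318], [0.4675, 0.1854, 0.1324], [0.4747, 0.1867, 0.1323], [0.482, 0.1885, 0.1314]]
279 [[0.4598, 0.1838, 0.1246], [0.4675, 0.1851, 0.125], [0.4751, 0.1866, 0.1248], [0.4828, 0.1884, 0.124]]
288 [[0.4591, 0.1839, 0.1151], [0.4673, 0.1851, 0.1159], [0.4755, 0.1865, 0.1163], [0.4837, 0.1888, 0.1144]]
297 [[0.4582, 0.184, 0.104], [0.4671, 0.1855, 0.1044], [0.4759, 0.1869, 0.1052], [0.4849, 0.1901, 0.1008]]
306 [[0.4573, 0.184, 0.0917], [0.4671, 0.1847, 0.0949], [0.4764, 0.1866, 0.0944], [0.4858, 0.1882, 0.0948]]
315 [[0.4566, 0.1833, 0.0796], [0.4668, 0.1851, 0.0799], [0.477, 0.1869, 0.08], [0.4864, 0.1851, 0.0922]]
324 [[0.4572, 0.1796, 0.0774], [0.4666, 0.1847, 0.0649], [0.4777, 0.1868, 0.0646], [0.487, 0.1816, 0.091]]
```

move_arm(
  moves="0 1 -1.5 0.4 0.5 -0.2; 0 1.4 -1.4 0 0 0; 0 1.4 -1.4 0 0 0; 0 0 0 0 0 0",
)

```text
clock: 6.97
eef_pos: [0.4717, 0.191, 0.0792]
tcp_rot: [0.92, -0.381, -0.039, 0.079]
wrist_force: [-0.2, -0.4, -2.3]
gripper_width: 0.321
```

```bash
python3 plan.py .471 .19 .0725 9.3 45.5 2;python3 wend.py wr4|head -3
```

```text
t 6.97 grasp now [0.4714 0.193  0.0771] q [ 0.35  0.85 -0.6   2.22 -0.99  0.42  1.06] w 29.9 F [-0.2 -0.4 -2.3] need 0.1 n 2
yaw now 10.1 xz 0.0115 tilt 44.91
-0.5 0.6 -2.7 0.3 0.5 -0.1; -0.5 0.6 -2.7 0.3 0.5 -0.1
end c [0.4694 0.2012 0.1342] slope x,y [ 0.01  -0.002]
270 [[0.4606, 0.1863, 0.1304], [0.4679, 0.1874, 0.1308], [0.4751, 0.1891, 0.13], [0.4824, 0.19, 0.1309]]
279 [[0.4603, 0.1857, 0.1236], [0.4678, 0.1873, 0.1233], [0.4755, 0.1886, 0.1235], [0.4832, 0.1904, 0.1224]]
```

move_arm(
  moves="-0.5 1.2 -3 0.3 0.5 0; -0.5 1.2 -3 0.3 0.5 0; 0 0 0 0 0 0",
)

```text
clock: 7.27
eef_pos: [0.4716, 0.1887, 0.0747]
tcp_rot: [0.923, -0.376, -0.031, 0.076]
wrist_force: [-1.8, 0.3, -0.3]
gripper_width: 0.315
```

```bash
python3 plan.py .471 .19 .0725 9.3 45.5 2;python3 wend.py wr5|head -3
```

```text
t 7.27 grasp now [0.4713 0.1908 0.0726] q [ 0.36  0.87 -0.6   2.22 -0.99  0.42  1.06] w 29.3 F [-1.8  0.3 -0.3] need 0.0 n 2
yaw now 9.38 xz 0.0003 tilt 45.64
-0.2 -0.3 -0.3 -0.1 0.0 -0.0; -0.2 -0.3 -0.3 -0.1 0.0 -0.0
end c [0.4702 0.1983 0.1298] slope x,y [-0.004  0.008]
270 [[0.4612, 0.1835, 0.1262], [0.4685, 0.1845, 0.1266], [0.4757, 0.1859, 0.1262], [0.4829, 0.1871, 0.1263]]
279 [[0.4606, 0.1835, 0.1184], [0.4682, 0.1847, 0.1184], [0.4759, 0.1859, 0.1187], [0.4836, 0.1874, 0.1181]]
```

move_arm(
  moves="0 0 0 0 0 0; 0 0 0 0 0 0; 0 0 0 0 0 0; 0 0 0 0 0 0",
  fingers=55,
)

```text
clock: 7.65
eef_pos: [0.4716, 0.1885, 0.0746]
tcp_rot: [0.923, -0.376, -0.03, 0.075]
wrist_force: [-0.9, 0.2, 0.1]
gripper_width: 0.553
```

```bash
python3 wend.py wr6|head -3;python3 plan.py .475 .13 .165 9.3 45 5
```

```text
end c [0.4701 0.1981 0.1296] slope x,y [0.    0.003]
270 [[0.4604, 0.1852, 0.1217], [0.468, 0.1865, 0.1216], [0.4755, 0.1878, 0.1214], [0.4831, 0.1892, 0.1211]]
279 [[0.4793, 0.1387, 0.2282], [0.4678, 0.1862, 0.1142], [0.4758, 0.1875, 0.1142], [0.4839, 0.1898, 0.1119]]
t 7.7 grasp now [0.4712 0.1906 0.0725] q [ 0.37  0.87 -0.6   2.22 -0.99  0.42  1.06] w 53.4 F [0.3 0.  0.2] need 2.7 n 5
yaw now 9.33 xz -0.0005 tilt 45.7
-1.2 -21.6 4.8 -0.1 0.0 -0.0; -1.2 -21.6 4.7 -0.1 0.0 -0.0; -1.2 -21.6 4.7 -0.1 0.0 -0.0; -1.2 -21.6 4.6 -0.1 0.0 -0.0; -1.2 -21.6 4.6 -0.1 0.0 -0.0
```

View pics/wr6.png

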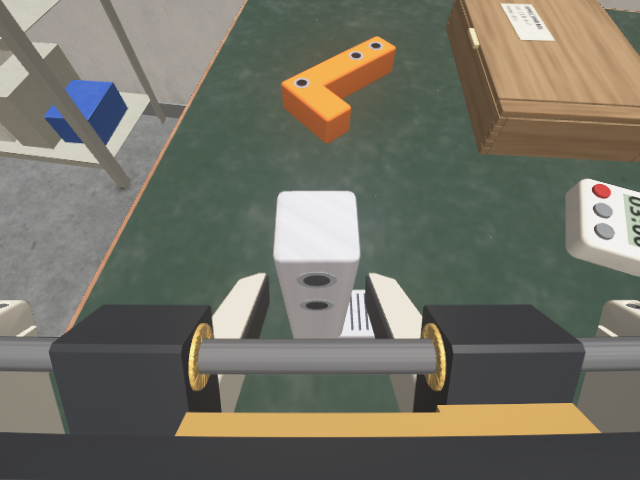

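move_arm(
  moves="0 -21 4.7 0 0 0; 0 -21.5 4.7 0 0 0; -1 -21.5 4.7 0 0 0; -1 -22 4.7 0 0 0; 0 -22 4.7 0 0 0; 0 -30 -20 -3 0 0; 0 -30 -20 -4 0 0",
)

```text
clock: 8.28
eef_pos: [0.4874, 0.0584, 0.1839]
tcp_rot: [0.899, -0.429, -0.032, 0.079]
wrist_force: [-0.2, -0.6, -1.0]
gripper_width: 0.592
```

```bash
python3 plan.py .4685 .27 .26 9.5 -45 20;python3 wend.py wr7|head -1
```

```text
t 8.28 grasp now [0.4871 0.0603 0.1816] q [ 0.4   0.59 -0.35  2.11 -0.67  0.79  0.81] w 55.1 F [-0.2 -0.6 -1. ] need 11.8 n 20
yaw now 9.76 xz -0.0111 tilt 38.99
0.8 3.6 10.8 -4.2 0.0 -0.0; 0.8 2.8 11.1 -4.2 0.0 -0.0; 0.8 2.0 11.3 -4.2 0.0 -0.0; 0.8 1.2 11.4 -4.2 0.0 -0.0; 0.8 0.3 11.4 -4.2 0.0 -0.0; 0.8 -0.5 11.4 -4.2 0.0 -0.0; 0.8 -1.3 11.3 -4.2 0.0 -0.0; 0.8 -2.1 11.2 -4.2 0.0 -0.0
0.8 -2.9 11.0 -4.2 0.0 -0.0; 0.8 -3.7 10.8 -4.2 0.0 -0.0; 0.8 -4.5 10.5 -4.2 0.0 -0.0; 0.8 -5.2 10.1 -4.2 0.0 -0.0; 0.8 -5.9 9.7 -4.2 0.0 -0.0; 0.8 -6.6 9.3 -4.2 0.0 -0.0; 0.8 -7.2 8.8 -4.2 0.0 -0.0; 0.8 -7.8 8.2 -4.2 0.0 -0.0
0.8 -8.4 7.6 -4.2 0.0 -0.0; 0.8 -8.9 7.0 -4.2 0.0 -0.0; 0.8 -9.4 6.3 -4.2 0.0 -0.0; 0.8 -9.8 5.6 -4.2 0.0 -0.0
end c [ 4.668e-01  1.821e-01 -2.000e-04] slope x,y [0.172 0.266]
```

View pics/wr7.png

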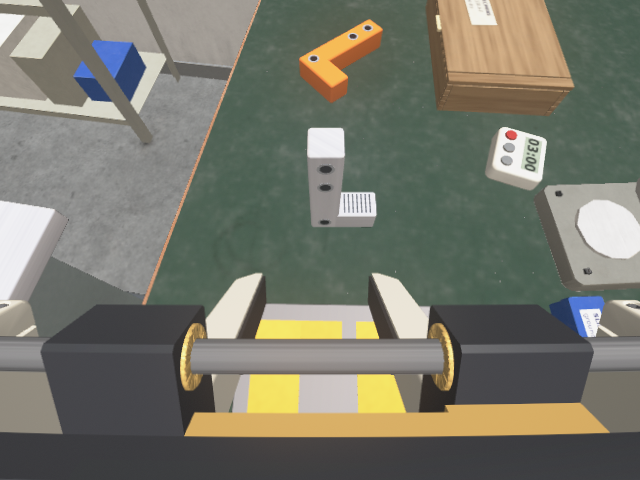

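move_arm(
  moves="0 -3 14 -4.2 0 0; 0.8 -3 14 -4.2 0 0; 0.8 -3 14 -4.2 0 0; 0.8 -3 13 -4.2 0 0; 0.8 -3 12 -4.2 0 0; 0.8 -3 11 -4.2 0 0; 0.8 -3 11 -4.2 0 0; 0.8 -3 11 -4.2 0 0",
)

```text
clock: 9.0
eef_pos: [0.4869, 0.1268, 0.2522]
tcp_rot: [0.726, -0.684, -0.05, 0.051]
wrist_force: [0.0, 0.2, -0.5]
gripper_width: 0.591
```

```bash
python3 plan.py .4685 .28 .24 9.5 -45 12
```

```text
t 9.0 grasp now [0.4869 0.1269 0.2492] q [-0.33  0.32  0.    2.09 -0.09  0.72 -0.12] w 54.9 F [ 0.   0.2 -0.5] need 6.8 n 12
yaw now 8.27 xz 0.0028 tilt 3.4
0.3 1.5 13.0 -4.0 -0.1 -0.0; 0.3 0.6 13.1 -4.0 -0.1 -0.0; 0.4 -0.3 13.1 -4.0 -0.1 -0.0; 0.4 -1.2 13.0 -4.0 -0.1 -0.0; 0.4 -2.1 12.9 -4.0 -0.1 -0.0; 0.4 -3.0 12.7 -4.0 -0.1 -0.0; 0.5 -3.8 12.5 -4.0 -0.1 -0.0; 0.5 -4.7 12.2 -4.0 -0.1 -0.0
0.5 -5.5 11.8 -4.0 -0.1 -0.0; 0.5 -6.3 11.4 -4.0 -0.1 -0.0; 0.5 -7.1 10.9 -4.0 -0.1 -0.0; 0.6 -7.8 10.4 -4.0 -0.1 -0.0
```

move_arm(
  moves="0 1 13 -4 0 0; 0 0 13 -4 0 0; 0 0 13 -4 0 0; 0 -1 13 -4 0 0; 0 -2 13 -4 0 0; 0 -3 13 -4 0 0; 0 -4 12.5 -4 0 0; 0 -5 12 -4 0 0",
)

```text
clock: 9.67
eef_pos: [0.4704, 0.2377, 0.2514]
tcp_rot: [-0.499, 0.864, 0.069, -0.029]
wrist_force: [0.5, 0.7, -0.8]
gripper_width: 0.59
```

```bash
python3 plan.py .4685 .28 .22 9.5 -45 6
```

```text
t 9.67 grasp now [0.4706 0.2362 0.2488] q [-0.96  0.48  0.19  1.95  0.39  1.06 -0.88] w 54.9 F [ 0.5  0.7 -0.8] need 2.1 n 6
yaw now 8.5 xz 0.0191 tilt -30.07
0.6 0.5 8.8 -2.5 -0.2 0.0; 0.7 0.2 8.8 -2.5 -0.2 0.0; 0.7 -0.2 8.8 -2.5 -0.2 0.0; 0.7 -0.6 8.8 -2.5 -0.2 0.0; 0.8 -1.0 8.8 -2.5 -0.2 0.0; 0.8 -1.4 8.7 -2.5 -0.2 0.0
```

move_arm(
  moves="0.6 3 9 -2.5 -0.2 -0.2; 0.7 3 9 -2.5 -0.2 -0.2; 0.7 3 9 -2.5 -0.2 -0.2; 0.7 3 9 -2.5 -0.2 -0.2; 0.7 3 9 -2.5 -0.2 -0.2; 0.7 3 9 -2.5 -0.2 -0.2",
)

```text
clock: 10.17
eef_pos: [0.467, 0.2798, 0.203]
tcp_rot: [-0.376, 0.922, 0.092, -0.025]
wrist_force: [-0.5, 1.1, 0.1]
gripper_width: 0.59
```

```bash
python3 plan.py .457 .281 .15 9.5 -45 4; python3 wend.py wr8 |head -1
```

```text
t 10.17 grasp now [0.4674 0.2777 0.2009] q [-1.11  0.68  0.23  1.88  0.49  1.18 -1.04] w 54.9 F [-0.5  1.1  0.1] need 1.2 n 4
yaw now 10.9 xz 0.0237 tilt -45.74
-2.7 7.9 10.0 0.2 0.0 0.5; -2.6 8.0 9.9 0.2 0.0 0.5; -2.5 8.0 9.9 0.2 0.0 0.5; -2.5 8.1 9.9 0.2 0.0 0.5
end c [0.5201 0.0775 0.007 ] slope x,y [0.008 0.001]
```

View pics/wr8.png

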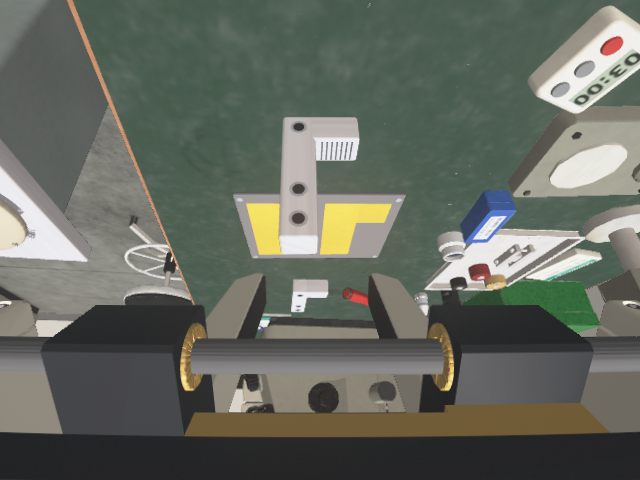

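move_arm(
  moves="-2.7 8 10 0.2 0 0.5; -2.6 8 10 0.2 0 0.5; -2.5 8 10 0.2 0 0.5; -2.5 8 10 0.2 0 0.5; 0 0 0 0 0 0.2",
)

```text
clock: 10.63
eef_pos: [0.4528, 0.285, 0.1437]
tcp_rot: [-0.382, 0.92, 0.074, -0.037]
wrist_force: [-0.7, 0.1, 0.1]
gripper_width: 0.592
```

```bash
python3 - <<'E'
from h import *
s=ctrl.get_state();im,d=ctrl.get_image("wrist");C=cloud("wrist",d,s);cv2.imwrite("pics/wr9.png",im);np.save("pics/wr9.npy",C)
m=(C[...,2]>.12)&(C[...,2]<.137)&(np.abs(C[...,0]-.47)<.03)&(np.abs(C[...,1]-.2)<.03)
P=C[m];print(len(P),P.min(0).round(4),P.max(0).round(4),P.mean(0).round(4))
m=(C[...,2]>.04)&(C[...,2]<.12)&(np.abs(C[...,0]-.47)<.02)&(np.abs(C[...,1]-.21)<.01)
P=C[m];k=np.linalg.lstsq(np.c_[P[:,0]-.47,P[:,2]-.08,np.ones(len(P))],P[:,1],rcond=None)[0];print(len(P),k.round(4),P[:,0].min(),P[:,0].max())
E
python3 plan.py .4685 .208 .077 9.5 -45 8
```

```text
1018 [0.4516 0.187  0.12  ] [0.4851 0.22   0.1305] [0.4669 0.2109 0.1269]
3796 [0.1676 0.0016 0.2168] 0.45163193307097893 0.481372748137457
t 10.68 grasp now [0.4539 0.2826 0.1427] q [-1.1   0.76  0.21  1.9   0.45  1.11 -1.07] w 54.6 F [ 0.3 -0.6 -0.3] need 2.4 n 8
yaw now 9.37 xz -0.0102 tilt -44.86
0.4 12.5 -0.9 -0.0 0.0 -0.1; 0.4 12.5 -0.9 -0.0 0.0 -0.1; 0.3 12.5 -0.9 -0.0 0.0 -0.1; 0.3 12.5 -0.9 -0.0 0.0 -0.1; 0.3 12.5 -0.9 -0.0 0.0 -0.1; 0.3 12.5 -0.9 -0.0 0.0 -0.1; 0.3 12.5 -0.9 -0.0 0.0 -0.1; 0.3 12.5 -0.9 -0.0 0.0 -0.1
```

View pics/wr9.png

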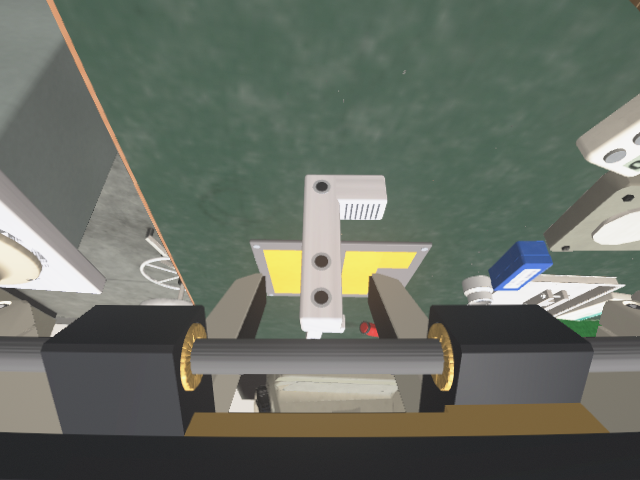

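move_arm(
  moves="0 12.2 0 0 0 0; 0 12.2 0 0 0 0; 0 12.2 0 0 0 0; 0 12.2 -1 0 0 0; 0 12.2 -1 0 0 0; 0 12.2 -1 0 0 0; 0 12 -1 0 0 0",
)

```text
clock: 11.27
eef_pos: [0.4673, 0.2206, 0.0896]
tcp_rot: [-0.386, 0.919, 0.073, -0.032]
wrist_force: [-0.0, 0.6, -0.0]
gripper_width: 0.593
```

```bash
python3 plan.py .466 .210 .077 9.5 -45 2
```

```text
t 11.27 grasp now [0.4676 0.2186 0.0874] q [-1.04  0.82  0.23  2.01  0.52  0.92 -1.11] w 55.2 F [-0.   0.6 -0. ] need 0.3 n 2
yaw now 9.11 xz -0.0027 tilt -44.37
-1.5 6.6 0.7 -0.3 -0.1 -0.2; -1.5 6.6 0.8 -0.3 -0.1 -0.2
```

move_arm(
  moves="-1.5 6.6 0.8 -0.3 0 0; -1 6.8 0.8 -0.3 0 0; 0 0 0 0 0 0",
)

```text
clock: 11.52
eef_pos: [0.467, 0.2088, 0.0792]
tcp_rot: [-0.381, 0.921, 0.071, -0.03]
wrist_force: [0.5, -0.4, -0.1]
gripper_width: 0.591
```

```bash
python3 plan.py .466 .210 .077 9.5 -45 2;python3 wend.py wr10 >/dev/null
```

```text
t 11.52 grasp now [0.4673 0.2067 0.0771] q [-1.03  0.84  0.24  2.02  0.53  0.9  -1.13] w 54.9 F [ 0.5 -0.4 -0.1] need 0.1 n 2
yaw now 8.85 xz -0.0015 tilt -45.04
-0.4 -1.2 1.3 0.0 -0.2 -0.3; -0.4 -1.2 1.3 0.0 -0.2 -0.3
```

View pics/wr10.png

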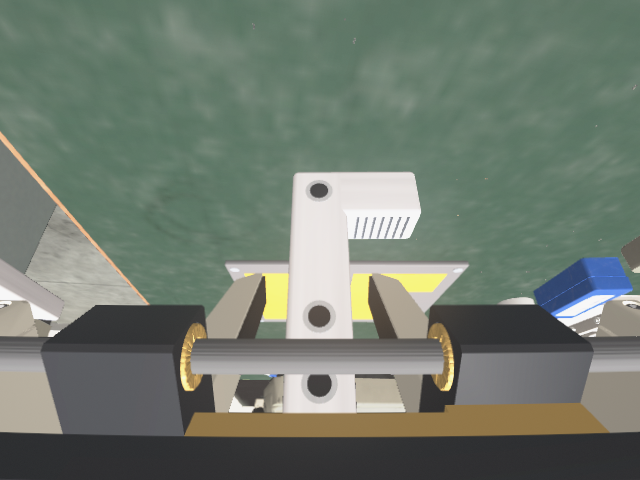

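move_arm(
  moves="0 -3 3 0 0 0; 0 0 0 0 0 0",
)

```text
clock: 11.73
eef_pos: [0.4667, 0.2149, 0.0799]
tcp_rot: [-0.382, 0.921, 0.072, -0.03]
wrist_force: [0.4, 0.5, -0.9]
gripper_width: 0.592
```

move_arm(
  moves="0 0 0 0 0 0; 0 0 0 0 0 0; 0 0 0 0 0 0; 0 0 0 0 0 0; 0 0 0 0 0 0",
  fingers=0,
  newtons=50,
)

```text
clock: 12.15
eef_pos: [0.4669, 0.2174, 0.0806]
tcp_rot: [-0.383, 0.92, 0.073, -0.03]
wrist_force: [-0.4, -0.3, -1.0]
gripper_width: 0.315
```

```bash
python3 plan.py .46 .15 .17 8.3 -20 8
```

```text
t 12.15 grasp now [0.4672 0.2153 0.0784] q [-1.04  0.84  0.24  2.01  0.53  0.91 -1.13] w 29.3 F [-0.4 -0.3 -1. ] need 3.5 n 8
yaw now 9.03 xz 0.001 tilt -44.81
-2.2 -2.5 -13.8 3.1 0.1 0.1; -2.1 -3.3 -13.7 3.1 0.1 0.1; -2.1 -4.0 -13.5 3.1 0.1 0.1; -2.1 -4.7 -13.3 3.1 0.1 0.1; -2.1 -5.4 -13.0 3.1 0.1 0.1; -2.1 -6.1 -12.7 3.1 0.1 0.1; -2.1 -6.8 -12.3 3.1 0.1 0.1; -2.1 -7.4 -12.0 3.1 0.1 0.1
```

move_arm(
  moves="0 0 0 0 0 0; 0 -4 -4 0 0 0; 0 -6 -6 0 0 0; 0 -7 -7 0 0 0; 0 -7 -7 0 0 0",
  newtons=60,
)

```text
clock: 12.57
eef_pos: [0.466, 0.2172, 0.1151]
tcp_rot: [-0.383, 0.92, 0.073, -0.031]
wrist_force: [0.2, 0.0, -1.5]
gripper_width: 0.317
```

```bash
python3 plan.py .46 .14 .17 8.3 0 12;python3 wend.py wr11 >/dev/null
```

```text
t 12.57 grasp now [0.4664 0.2151 0.113 ] q [-1.04  0.78  0.24  2.01  0.52  0.96 -1.1 ] w 29.5 F [ 0.2  0.  -1.5] need 6.3 n 12
yaw now 9.06 xz -0.0018 tilt -44.84
-1.5 0.9 -7.9 3.7 0.1 0.0; -1.5 0.4 -7.9 3.7 0.1 0.0; -1.5 -0.1 -7.9 3.7 0.1 0.0; -1.5 -0.6 -7.9 3.7 0.1 0.0; -1.5 -1.1 -7.9 3.7 0.1 0.0; -1.5 -1.6 -7.8 3.7 0.1 0.0; -1.5 -2.1 -7.7 3.7 0.1 0.0; -1.5 -2.5 -7.5 3.7 0.1 0.0
-1.5 -3.0 -7.3 3.7 0.1 0.0; -1.4 -3.5 -7.1 3.7 0.1 0.0; -1.4 -3.9 -6.9 3.7 0.1 0.0; -1.4 -4.3 -6.6 3.7 0.1 0.0
```

View pics/wr11.png

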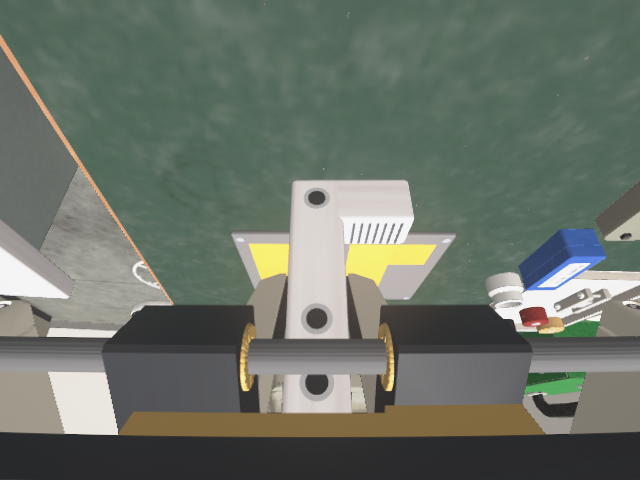

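move_arm(
  moves="0 -3 -8 3.7 0 0; 1 -3 -9 3.7 0 0; 1 -4 -9 3.7 0 0; 1 -4 -9 3.7 0 0; 1 -4 -9 3.7 0 0; 1 -4 -9 3.7 0 0; 1 -4 -9 3.7 0 0; 1 -4 -9 3.7 0 0",
)

```text
clock: 13.28
eef_pos: [0.48, 0.1781, 0.1846]
tcp_rot: [-0.614, 0.785, 0.068, -0.05]
wrist_force: [-0.4, -0.3, -3.1]
gripper_width: 0.317
```

```bash
python3 plan.py .54 .03 .16 8.3 45 16
```

```text
t 13.28 grasp now [0.4801 0.1774 0.1817] q [-0.64  0.46  0.05  2.11  0.32  0.7  -0.68] w 29.4 F [-0.4 -0.3 -3.1] need 8.3 n 16
yaw now 9.73 xz 0.0052 tilt -13.96
2.1 3.7 -9.3 3.7 0.1 -0.0; 2.1 3.1 -9.5 3.7 0.1 -0.0; 2.2 2.5 -9.7 3.7 0.1 -0.0; 2.2 1.9 -9.8 3.7 0.1 -0.0; 2.2 1.2 -9.9 3.7 0.1 -0.0; 2.2 0.6 -10.0 3.7 0.1 -0.0; 2.2 -0.0 -10.0 3.7 0.1 -0.0; 2.2 -0.6 -10.0 3.7 0.1 -0.0
2.3 -1.3 -9.9 3.7 0.1 -0.0; 2.3 -1.9 -9.8 3.7 0.1 -0.0; 2.3 -2.5 -9.6 3.7 0.1 -0.0; 2.3 -3.1 -9.5 3.7 0.1 -0.0; 2.3 -3.7 -9.2 3.7 0.1 -0.0; 2.3 -4.3 -9.0 3.7 0.1 -0.0; 2.3 -4.8 -8.7 3.7 0.1 -0.0; 2.4 -5.3 -8.3 3.7 0.1 -0.0
```

move_arm(
  moves="2 3 -9.3 3.7 0 0; 2 2 -9.5 3.7 0 0; 2.5 1 -9.7 3.7 0 0; 2.5 1 -9.8 3.7 0 0; 2.5 0 -10 3.7 0.2 0; 2.5 0 -10 3.7 0.2 0; 2.5 0 -10 3.7 0.2 0; 2.5 -0.6 -10 3.7 0.2 0",
)

```text
clock: 13.95
eef_pos: [0.5119, 0.0975, 0.1892]
tcp_rot: [0.801, -0.594, -0.054, 0.058]
wrist_force: [0.7, 0.9, -3.1]
gripper_width: 0.317
```

```bash
python3 plan.py .54 .03 .16 8.3 45 8
```

```text
t 13.95 grasp now [0.5119 0.0984 0.1863] q [ 0.17  0.48 -0.41  2.11 -0.2   0.57  0.14] w 29.5 F [ 0.7  0.9 -3.1] need 4.0 n 8
yaw now 9.09 xz 0.0174 tilt 16.79
2.1 0.6 -9.8 3.5 0.2 0.1; 2.1 -0.0 -9.8 3.5 0.2 0.1; 2.1 -0.6 -9.7 3.5 0.2 0.1; 2.1 -1.2 -9.7 3.5 0.2 0.1; 2.2 -1.8 -9.6 3.5 0.2 0.1; 2.2 -2.3 -9.5 3.5 0.2 0.1; 2.2 -2.9 -9.3 3.5 0.2 0.1; 2.2 -3.5 -9.1 3.5 0.2 0.1
```

move_arm(
  moves="2 0.6 -10 3.5 0.2 0.4; 2 0 -10 3.5 0.2 0.4; 2 -0.6 -10 3.5 0.2 0.4; 2 -1.2 -10 3.5 0.2 0.2; 2.2 -1.8 -9.6 3.5 0.2 0; 2.2 -2.3 -9.5 3.5 0.2 0; 2.2 -2.9 -9.3 3.5 0.2 0; 2.2 -3.5 -9 3.5 0.2 0",
)

```text
clock: 14.62
eef_pos: [0.5398, 0.015, 0.1655]
tcp_rot: [0.924, -0.376, -0.021, 0.067]
wrist_force: [0.2, 0.3, -3.8]
gripper_width: 0.322
```

```bash
python3 plan.py .555 .0065 .10 8.3 45 5;python3 - <<'E'
from h import *
s=ctrl.get_state();im,d=ctrl.get_image("wrist");C=cloud("wrist",d,s);cv2.imwrite("pics/wr12.png",im);np.save("pics/wr12.npy",C)
im,d=ctrl.get_image("top");cv2.imwrite("pics/top3.png",im)
E
```

```text
t 14.62 grasp now [0.5394 0.0171 0.1634] q [ 0.69  0.78 -0.67  1.96 -0.43  0.81  0.6 ] w 29.9 F [ 0.2  0.3 -3.8] need 1.6 n 5
yaw now 8.04 xz -0.0119 tilt 45.7
2.9 7.0 -10.8 -0.1 -0.1 -0.1; 2.9 7.0 -10.8 -0.1 -0.1 -0.1; 2.9 7.1 -10.8 -0.1 -0.1 -0.1; 2.8 7.1 -10.8 -0.1 -0.1 -0.1; 2.8 7.1 -10.8 -0.1 -0.1 -0.1
```

View pics/wr12.png

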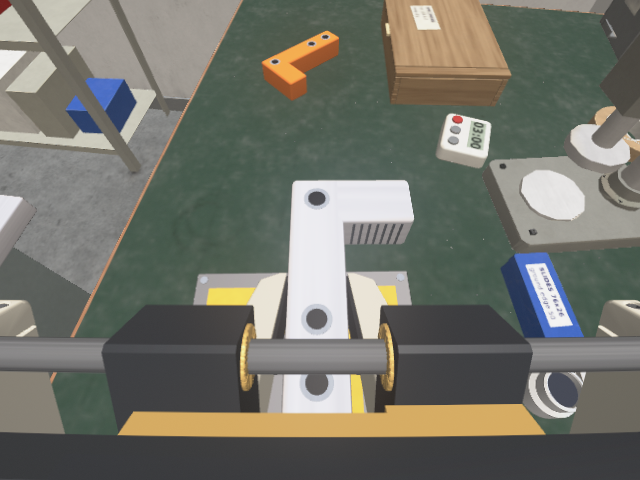

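View pics/top3.png

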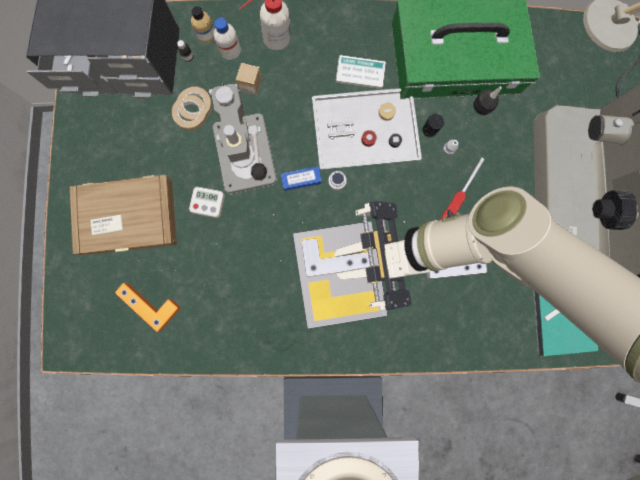

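```bash
cat > inhand.py <<'E'
from h import *
import sys
def inhand(tag,M,zt=None):
    s=ctrl.get_state();im,d=ctrl.get_image("wrist");C=cloud("wrist",d,s);cv2.imwrite(f"pics/{tag}.png",im)
    R0=q2R(s["tcp_rot"]);g=np.array(s["eef_pos"])+.003*R0[:,1]
    m=(im.min(2)>150)&(im.max(2).astype(int)-im.min(2)<30);m[300:]=0;m[:150]=0;m[:,:280]=0;m[:,425:]=0
    P=C[m];z=np.median(P[P[:,2]>g[2]-.04][:,2]);P=P[abs(P[:,2]-z)<.009]
    A=np.c_[P[:,:2]-P[:,:2].mean(0),np.ones(len(P))];k=np.linalg.lstsq(A,P[:,2],rcond=None)[0]
    a=np.radians(-81.65);ex=np.array([np.cos(a),np.sin(a)]);ey=np.array([-ex[1],ex[0]])
    uv=(P[:,:2]-M)@np.c_[ex,ey]
    print("grasp",g.round(4),"top z",z.round(4),"tilt along leg",(k[:2]@ex).round(3),"along foot",(k[:2]@ey).round(3),len(P))
    leg=uv[(uv[:,1]<uv[:,1].min()+.028)];
    print("jaw rel. target mm: foot edge x",(1000*np.percentile(uv[:,0],1)+65).round(1),"leg y edge",(1000*np.percentile(uv[:,1],1)+15).round(1),"toe y edge",(1000*np.percentile(uv[:,1],99)-55).round(1))
    lo=[];xs=np.arange(-.06,.0,.006)
    for x in np.arange(uv[:,0].min()+.004,uv[:,0].max()-.004,.004):
        q=uv[abs(uv[:,0]-x)<.002]
        if len(q)>10: lo.append((x,np.percentile(q[:,1],1)))
    lo=np.array(lo);print("yaw err deg",np.degrees(np.polyfit(lo[:,0],lo[:,1],1)[0]).round(2))
if __name__=="__main__": inhand(sys.argv[1],np.array([float(sys.argv[2]),float(sys.argv[3])]))
E
python3 inhand.py ih1 .553 .0194
```

```text
grasp [0.5398 0.0138 0.1606] top z 0.1609 tilt along leg 0.005 along foot -0.002 9726
jaw rel. target mm: foot edge x -8.0 leg y edge -13.9 toe y edge -16.2
yaw err deg -4.52
```

```bash
python3 - <<'E'
from h import *
im=cv2.imread("pics/ih1.png");cv2.imwrite("pics/ih1c.png",cv2.resize(im[170:310,270:430],None,fx=5,fy=4))
s=ctrl.get_state()
E
```

```text
(no output)
```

View pics/ih1c.png

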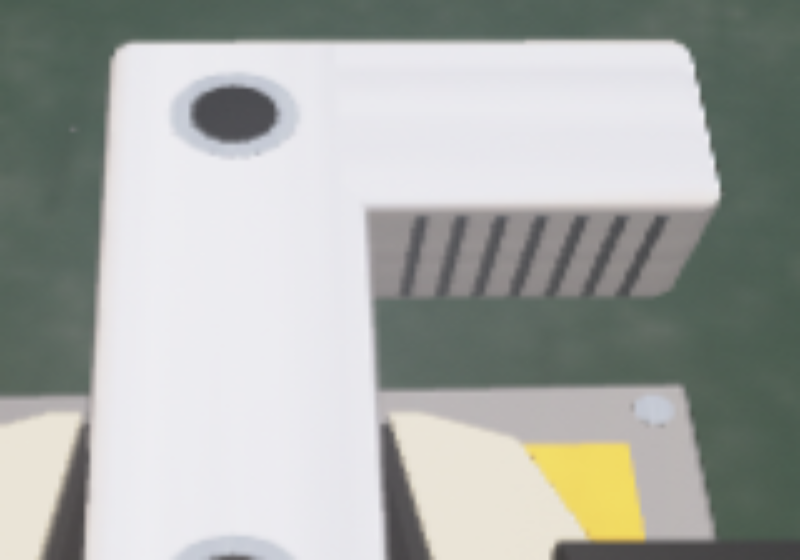

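```bash
python3 - <<'E'
from h import *
s=ctrl.get_state()
P=toplane("wrist",[(293,180.5),(408,180.5),(292.4,185),(288,280),(343.6,222),(346.4,295),(413.6,221)],.1609,s)[:,:2]
a=np.radians(-81.65);ex=np.array([np.cos(a),np.sin(a)]);ey=np.array([-ex[1],ex[0]])
print(((P-[.553,.0194])@np.c_[ex,ey]*1000).round(1))
dirs=[P[1]-P[0],P[3]-P[2],P[5]-P[4],P[6]-P[4]]
print([np.degrees(np.arctan2(d[1],d[0])).round(2) for d in dirs], np.array(s["eef_pos"]).round(4))
E
python3 plan.py .555 .0065 .10 8.3 45 5
```

```text
[[-77.  -28.1]
 [-75.6  40.7]
 [-73.6 -28.3]
 [-12.7 -28.9]
 [-46.9   0.8]
 [ -4.3   0.1]
 [-46.9  39.6]]
[np.float64(7.19), np.float64(-82.18), np.float64(-82.6), np.float64(8.29)] [0.5397 0.0139 0.1639]
t 14.77 grasp now [0.5394 0.0161 0.1618] q [ 0.69  0.78 -0.67  1.96 -0.43  0.81  0.6 ] w 29.7 F [-0.6  0.1 -3.2] need 1.5 n 5
yaw now 7.86 xz -0.0146 tilt 45.59
3.0 7.0 -10.4 -0.1 -0.2 -0.1; 3.0 7.0 -10.4 -0.1 -0.2 -0.1; 2.9 7.0 -10.4 -0.1 -0.2 -0.1; 2.9 7.0 -10.4 -0.1 -0.2 -0.1; 2.9 7.1 -10.4 -0.1 -0.2 -0.1
```

```bash
python3 plan.py .555 .0063 .055 8.3 45 8
```

```text
t 14.77 grasp now [0.5394 0.0161 0.1618] q [ 0.69  0.78 -0.67  1.96 -0.43  0.81  0.6 ] w 29.7 F [-0.6  0.1 -3.2] need 2.6 n 8
yaw now 7.86 xz -0.0146 tilt 45.59
2.0 8.3 -10.5 -0.1 -0.1 -0.0; 1.9 8.3 -10.5 -0.1 -0.1 -0.0; 1.9 8.3 -10.5 -0.1 -0.1 -0.0; 1.9 8.3 -10.5 -0.1 -0.1 -0.0; 1.9 8.3 -10.5 -0.1 -0.1 -0.0; 1.8 8.3 -10.5 -0.1 -0.1 -0.0; 1.8 8.4 -10.5 -0.1 -0.1 -0.0; 1.8 8.4 -10.5 -0.1 -0.1 -0.0
```

move_arm(
  moves="2 8.3 -10.5 0 -0.1 0; 2 8.3 -10.5 0 -0.1 0; 2 8.3 -10.5 0 -0.1 0; 2 8.3 -10.5 0 -0.1 0; 2 8.3 -10.5 0 -0.1 0; 2 8.3 -10.5 0 -0.1 0; 2 8.3 -10.5 0 0 0; 0 0 0 0 0 0",
)

```text
clock: 15.43
eef_pos: [0.5545, 0.0086, 0.0622]
tcp_rot: [0.921, -0.381, -0.028, 0.072]
wrist_force: [0.2, -0.8, -3.1]
gripper_width: 0.316
```

```bash
python3 plan.py .555 .0063 .0365 8.3 45.5 3; python3 inhand.py ih2 .553 .0194
```

```text
t 15.43 grasp now [0.5542 0.0107 0.0601] q [ 0.65  0.94 -0.63  1.94 -0.38  0.69  0.66] w 29.4 F [ 0.2 -0.8 -3.1] need 0.6 n 3
yaw now 8.84 xz -0.004 tilt 45.13
0.1 4.5 -6.6 0.1 0.1 -0.2; 0.1 4.5 -6.6 0.1 0.1 -0.2; 0.1 4.5 -6.6 0.1 0.1 -0.2
grasp [0.5542 0.0107 0.0601] top z 0.0602 tilt along leg 0.013 along foot 0.009 9670
jaw rel. target mm: foot edge x -3.2 leg y edge -1.0 toe y edge -3.7
yaw err deg -2.64
```

View pics/ih2.png

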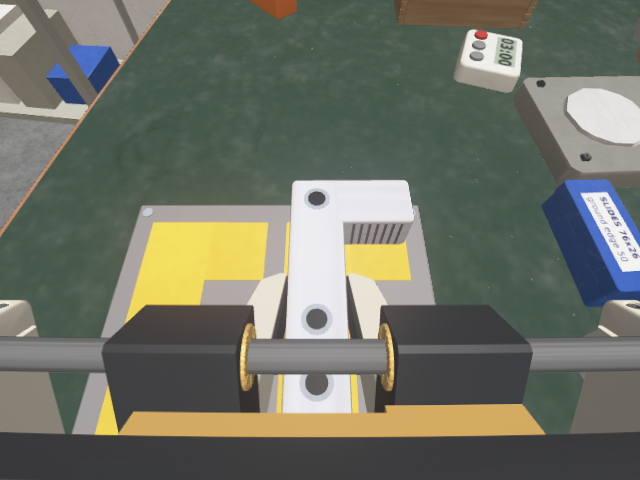

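move_arm(
  moves="0 4.5 -6.6 0.3 0 -0.2; 0 4.5 -6.6 0.2 0.1 -0.2; 0 3.6 -4.5 0 0.1 -0.2; 0 0 0 0 0 0",
)

```text
clock: 15.82
eef_pos: [0.5554, 0.0055, 0.0406]
tcp_rot: [0.924, -0.376, -0.028, 0.066]
wrist_force: [-0.4, 0.0, -2.5]
gripper_width: 0.316
```

```bash
python3 plan.py .555 .0063 .0365 8.3 45.5 3; python3 inhand.py ih3 .553 .0194
```

```text
t 15.82 grasp now [0.5551 0.0076 0.0385] q [ 0.67  0.98 -0.63  1.94 -0.38  0.66  0.69] w 29.4 F [-0.4  0.  -2.5] need 0.1 n 3
yaw now 8.25 xz 0.0026 tilt 45.72
-0.1 0.2 -0.8 -0.1 0.0 0.0; -0.1 0.2 -0.8 -0.1 0.0 0.0; -0.1 0.2 -0.8 -0.1 0.0 0.0
grasp [0.5551 0.0076 0.0385] top z 0.0388 tilt along leg 0.002 along foot 0.014 9675
jaw rel. target mm: foot edge x 0.1 leg y edge 0.2 toe y edge -2.6
yaw err deg -3.17
```

move_arm(
  moves="0 1.5 -2 0 0 0; 0 1 -1.5 0 0 0; 0 0 0 0 0 0",
)

```text
clock: 16.12
eef_pos: [0.5558, 0.005, 0.0378]
tcp_rot: [0.924, -0.375, -0.029, 0.066]
wrist_force: [-0.7, -0.3, -0.2]
gripper_width: 0.32
```

```bash
python3 plan.py .555 .0063 .0365 8.3 45.5 3; python3 inhand.py ih4 .553 .0194
```

```text
t 16.12 grasp now [0.5555 0.0071 0.0358] q [ 0.67  0.99 -0.63  1.94 -0.38  0.66  0.69] w 29.8 F [-0.7 -0.3 -0.2] need 0.0 n 3
yaw now 8.26 xz 0.0035 tilt 45.76
-0.2 -0.4 0.0 -0.1 0.0 0.1; -0.2 -0.4 0.0 -0.1 0.0 0.1; -0.2 -0.4 0.0 -0.1 0.0 0.1
grasp [0.5555 0.0071 0.0358] top z 0.036 tilt along leg 0.004 along foot 0.015 9637
jaw rel. target mm: foot edge x 1.0 leg y edge 0.5 toe y edge -2.2
yaw err deg -3.26
```

Touching (top at 36 mm, load off the wrist). Release and back out along the tool.

move_arm(
  moves="0 0 0 0 0 0; 0 0 0 0 0 0; 0 0 0 0 0 0; 0 0 0 0 0 0; 0 -8 0 0 0 0; 0 -20 0 0 0 0; 0 -25 0 0 0 0; 0 -30 -10 0 0 0",
  fingers=48,
)

```text
clock: 16.83
eef_pos: [0.5632, -0.0557, 0.0919]
tcp_rot: [0.925, -0.372, -0.029, 0.071]
wrist_force: [0.4, -0.7, 0.2]
gripper_width: 0.517
```

```bash
python3 plan.py .535 -.255 .16 5 0 16; python3 wend.py wr13>/dev/null
```

```text
t 16.83 grasp now [ 0.5629 -0.0536  0.0899] q [ 0.73  0.92 -0.61  1.86 -0.35  0.85  0.68] w 48.1 F [ 0.4 -0.7  0.2] need 6.5 n 16
yaw now 8.86 xz 0.0012 tilt 46.19
-3.7 -11.8 -5.1 -2.9 0.2 -0.1; -3.6 -11.5 -5.7 -2.9 0.2 -0.1; -3.6 -11.2 -6.3 -2.9 0.2 -0.1; -3.5 -10.9 -6.9 -2.9 0.2 -0.1; -3.5 -10.5 -7.4 -2.9 0.2 -0.1; -3.4 -10.2 -8.0 -2.9 0.2 -0.1; -3.4 -9.7 -8.5 -2.9 0.2 -0.1; -3.3 -9.3 -9.0 -2.9 0.2 -0.1
-3.3 -8.8 -9.4 -2.9 0.2 -0.1; -3.2 -8.3 -9.9 -2.9 0.2 -0.1; -3.2 -7.8 -10.3 -2.9 0.2 -0.1; -3.1 -7.3 -10.7 -2.9 0.2 -0.1; -3.1 -6.7 -11.1 -2.9 0.2 -0.1; -3.0 -6.2 -11.4 -2.9 0.2 -0.1; -2.9 -5.6 -11.7 -2.9 0.2 -0.1; -2.9 -5.0 -12.0 -2.9 0.2 -0.1
```

View pics/wr13.png

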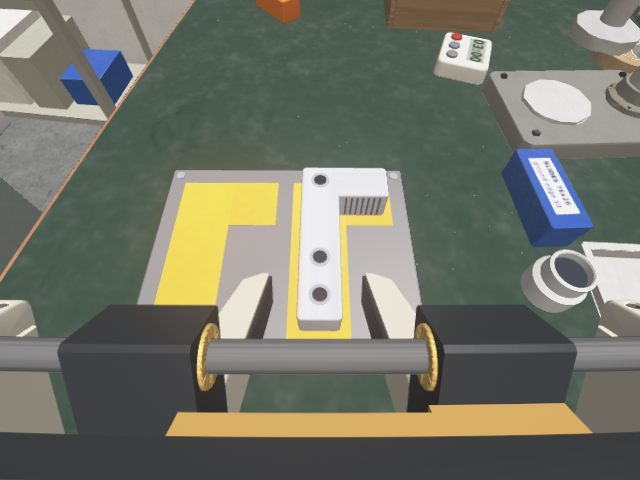

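move_arm(
  moves="-1 -14 -5 -2.9 0 0; -3 -14 -5.7 -2.9 0.2 0; -3.6 -14 -6.3 -2.9 0.2 0; -3.6 -13 -7 -2.9 0.2 0; -3.6 -12 -8 -2.9 0.2 0; -3.5 -10 -8.5 -2.9 0.2 0; -3.5 -10 -9 -2.9 0.2 0; -3.5 -9 -9 -2.9 0.2 0",
)

```text
clock: 17.55
eef_pos: [0.5555, -0.1837, 0.142]
tcp_rot: [0.825, -0.562, -0.029, 0.049]
wrist_force: [-0.2, 0.2, 1.0]
gripper_width: 0.518
```

```bash
python3 plan.py .5325 -.239 .12 5 0 8; python3 - <<'E'
from h import *
im,d=ctrl.get_image("top");cv2.imwrite("pics/top4.png",im);np.save("pics/top4.npy",d)
E
python3 - <<'E'
from fit0 import run
run("fit4","pics/top4",(("j2",(295,225,380,280),1,.036),))
E
```

```text
t 17.55 grasp now [ 0.5553 -0.1826  0.1392] q [ 0.64  0.67 -0.39  1.87 -0.14  0.81  0.53] w 48.2 F [-0.2  0.2  1. ] need 3.0 n 8
yaw now 6.56 xz -0.0076 tilt 21.51
-3.6 -0.2 -7.0 -2.7 0.2 -0.1; -3.6 0.1 -7.0 -2.7 0.2 -0.1; -3.6 0.5 -7.0 -2.7 0.2 -0.1; -3.6 0.8 -7.0 -2.7 0.2 -0.1; -3.5 1.1 -6.9 -2.7 0.2 -0.1; -3.5 1.5 -6.9 -2.7 0.2 -0.1; -3.5 1.8 -6.8 -2.7 0.2 -0.1; -3.5 2.1 -6.7 -2.7 0.2 -0.1
j2 1072 [ 0.5539  0.0214 -1.4264] -81.7 IoU 0.954
```

View pics/fit4.png

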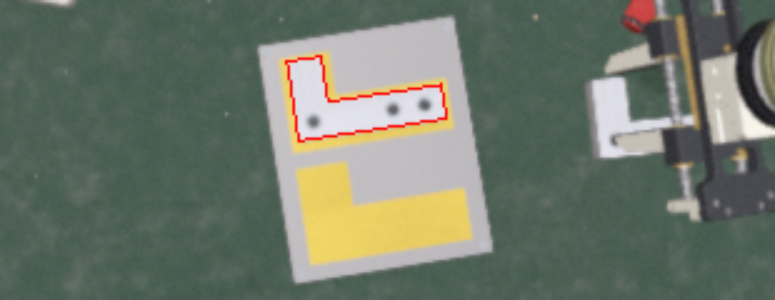

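move_arm(
  moves="-3.6 -0.2 -7 -2.7 0.2 0; -3.6 0 -7 -2.7 0.2 0; -3.6 0.5 -7 -2.7 0.2 0; -3.6 0.8 -7 -2.7 0.2 0; -3.5 1 -7 -2.7 0.2 0; -3.5 1.5 -7 -2.7 0.2 0; -3.5 2 -7 -2.7 0.2 0; -3.5 2 -7 -2.7 0.2 0",
  fingers=58,
)

```text
clock: 18.27
eef_pos: [0.5325, -0.2439, 0.1274]
tcp_rot: [-0.701, 0.712, 0.027, -0.031]
wrist_force: [-0.5, -0.7, -0.2]
gripper_width: 0.623
```

```bash
python3 plan.py .5325 -.239 .05 5 0 6;python3 wend.py wr14>/dev/null
```

```text
t 18.27 grasp now [ 0.5325 -0.2439  0.1244] q [ 0.39  0.58 -0.1   2.02  0.14  0.55  0.27] w 57.9 F [-0.5 -0.7 -0.2] need 1.8 n 6
yaw now 4.69 xz -0.0073 tilt -0.9
0.2 12.4 1.0 0.2 -0.1 -0.1; 0.1 12.4 1.0 0.2 -0.1 -0.1; 0.1 12.4 0.9 0.2 -0.1 -0.1; 0.1 12.4 0.9 0.2 -0.1 -0.1; 0.1 12.4 0.9 0.2 -0.1 -0.1; 0.1 12.4 0.8 0.2 -0.1 -0.1
```

View pics/wr14.png

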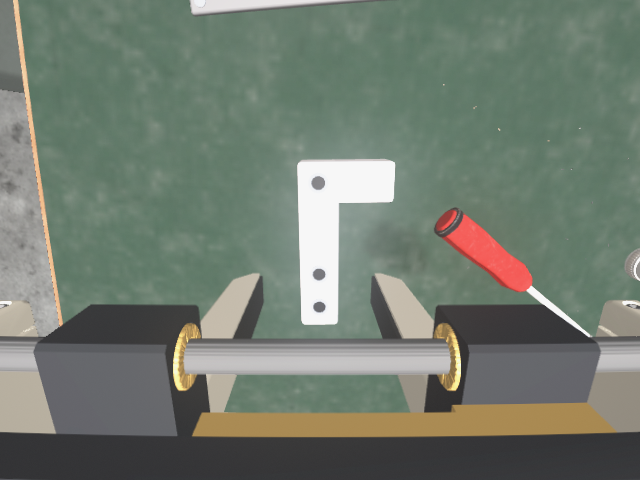

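move_arm(
  moves="0.2 12.5 1 0.2 0 -0.1; 0.2 12.5 1 0.2 0 -0.1; 0.2 12.5 1 0.2 0 -0.1; 0.1 12.5 1 0.2 0 -0.1; 0.1 12.5 1 0.1 0 0; 0.1 12.5 1 0 0 0; 0 12 0 0 0 0; 0 0 0 0 0 0",
)

```text
clock: 18.98
eef_pos: [0.5333, -0.2342, 0.0362]
tcp_rot: [0.709, -0.704, -0.029, 0.03]
wrist_force: [0.1, -0.1, 0.3]
gripper_width: 0.624
```

```bash
python3 plan.py .5325 -.239 .022 5 0 3
```

```text
t 18.98 grasp now [ 0.5333 -0.2342  0.0332] q [ 0.38  0.72 -0.09  2.06  0.15  0.37  0.26] w 58.1 F [ 0.1 -0.1  0.3] need 0.3 n 3
yaw now 4.83 xz -0.0014 tilt 0.46
-0.4 3.7 -1.6 -0.2 -0.1 -0.0; -0.4 3.7 -1.6 -0.2 -0.1 -0.0; -0.4 3.7 -1.6 -0.2 -0.1 -0.0
```

move_arm(
  moves="-0.4 3.7 -1.6 -0.2 0 0; -0.4 3.7 -1.6 -0.2 0 0; -0.4 3.2 -1.6 0 0 0; 0 0 0 0 0 0",
)

```text
clock: 19.32
eef_pos: [0.5326, -0.2397, 0.0246]
tcp_rot: [0.707, -0.706, -0.029, 0.03]
wrist_force: [0.1, 0.3, 0.0]
gripper_width: 0.627
```

move_arm(
  moves="0 0 0 0 0 0; 0 0 0 0 0 0; 0 0 0 0 0 0; 0 0 0 0 0 0; 0 0 0 0 0 0",
  fingers=0,
  newtons=50,
)

```text
clock: 19.73
eef_pos: [0.5332, -0.2401, 0.0261]
tcp_rot: [0.707, -0.706, -0.029, 0.03]
wrist_force: [-1.2, 0.9, -3.4]
gripper_width: 0.32
```

```bash
python3 plan.py .49 -.16 .12 8.3 0 5
```

```text
t 19.73 grasp now [ 0.5332 -0.2401  0.0231] q [ 0.38  0.74 -0.08  2.06  0.16  0.34  0.26] w 29.8 F [-1.2  0.9 -3.4] need 3.2 n 5
yaw now 4.78 xz -0.0003 tilt 0.02
-7.3 -19.4 16.7 -0.0 -0.7 -0.0; -7.1 -19.4 16.8 -0.0 -0.7 -0.0; -6.9 -19.4 16.9 -0.0 -0.7 -0.0; -6.7 -19.4 17.0 -0.0 -0.7 -0.0; -6.5 -19.4 17.0 -0.0 -0.7 -0.0
```

move_arm(
  moves="0 -10 0 0 0 0; 0 -20 0 0 0 0; -5 -20 17 0 -0.6 0; -7 -20 22 0 -0.6 0; -7 -15 25 0 -0.6 0; -7 -10 30 0 -0.6 0; -7 0 30 0 -0.6 0; -7 0 30 0 -0.5 0",
)

```text
clock: 20.4
eef_pos: [0.4743, -0.0934, 0.1275]
tcp_rot: [-0.705, 0.706, 0.048, -0.048]
wrist_force: [0.5, 0.4, -4.4]
gripper_width: 0.319
```

```bash
python3 plan.py .4535 .0092 .10 8.35 0 6
```

```text
t 20.4 grasp now [ 0.4743 -0.0934  0.1245] q [ 0.14  0.5  -0.09  2.24  0.12  0.41  0.09] w 29.7 F [ 0.5  0.4 -4.4] need 2.6 n 6
yaw now 7.75 xz -0.0003 tilt -0.09
-1.1 4.1 17.4 0.0 -0.1 -0.0; -1.1 4.1 17.4 0.0 -0.1 -0.0; -1.1 4.1 17.4 0.0 -0.1 -0.0; -1.0 4.1 17.4 0.0 -0.1 -0.0; -1.0 4.1 17.4 0.0 -0.1 -0.0; -1.0 4.1 17.4 0.0 -0.1 -0.0
```

move_arm(
  moves="-1.1 2 17.4 0 -0.1 0; -1.1 2 17.4 0 -0.1 0; -1 4 17.4 0 -0.1 0; -1 4 17 0 -0.1 0; -1 6 17 0 -0.1 0; -1 6 15 0 -0.1 0; 0 0 0 0 0 0",
)

```text
clock: 20.98
eef_pos: [0.4484, 0.0168, 0.1081]
tcp_rot: [0.705, -0.705, -0.055, 0.054]
wrist_force: [0.2, 0.3, -3.6]
gripper_width: 0.32
```

```bash
python3 plan.py .4535 .0092 .045 8.35 0 6;python3 wend.py wr15>/dev/null
```

```text
t 20.98 grasp now [0.4484 0.0168 0.1051] q [-0.12  0.51 -0.06  2.33  0.09  0.3  -0.11] w 29.8 F [ 0.2  0.3 -3.6] need 1.5 n 6
yaw now 8.89 xz 0.0015 tilt 0.03
0.6 10.0 -1.4 -0.0 0.1 0.0; 0.6 10.0 -1.4 -0.0 0.1 0.0; 0.6 10.0 -1.4 -0.0 0.1 0.0; 0.6 10.0 -1.4 -0.0 0.1 0.0; 0.6 10.0 -1.4 -0.0 0.1 0.0; 0.7 10.0 -1.4 -0.0 0.1 0.0
```

View pics/wr15.png

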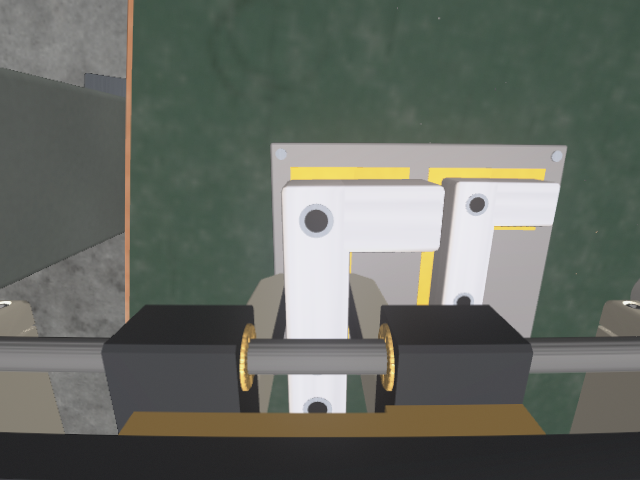

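move_arm(
  moves="0.7 10 -1.4 0 0.1 0; 0.7 10 -1.4 0 0.1 0; 0.7 10 -1.4 0 0.1 0; 0.7 10 -1.4 0 0.1 0; 0.7 10 -1.4 0 0.1 0; 0 0 0 0 0 0",
)

```text
clock: 21.53
eef_pos: [0.4558, 0.0044, 0.0586]
tcp_rot: [-0.705, 0.706, 0.052, -0.048]
wrist_force: [0.4, 0.2, -4.3]
gripper_width: 0.319
```

```bash
python3 plan.py .4535 .0092 .029 8.35 0 4; python3 inhand.py ih5 .4541 .0054
```

```text
t 21.53 grasp now [0.4559 0.0044 0.0556] q [-0.12  0.62 -0.03  2.35  0.11  0.17 -0.11] w 29.6 F [ 0.4  0.2 -4.3] need 0.7 n 4
yaw now 8.08 xz 0.006 tilt -0.13
-0.5 6.7 1.3 0.0 -0.1 0.1; -0.4 6.7 1.3 0.0 -0.1 0.1; -0.4 6.7 1.3 0.0 -0.1 0.1; -0.4 6.7 1.3 0.0 -0.1 0.1
grasp [0.4559 0.0044 0.0556] top z 0.0622 tilt along leg 0.011 along foot 0.008 12191
jaw rel. target mm: foot edge x 7.6 leg y edge 1.8 toe y edge -8.4
yaw err deg -0.91
```

move_arm(
  moves="0.2 6.5 1.4 0 0 0.1; 0.2 6.5 1.4 0 0 0.1; 0.2 6 1.4 0 0 0.1; 0 0 0 0 0 0",
)

```text
clock: 21.92
eef_pos: [0.4569, 0.0076, 0.0399]
tcp_rot: [-0.705, 0.706, 0.05, -0.048]
wrist_force: [-0.6, 0.2, -3.7]
gripper_width: 0.315
```

```bash
python3 plan.py .4565 .0092 .029 8.35 0 2; python3 inhand.py ih6 .4541 .0054
```

```text
t 21.92 grasp now [0.4569 0.0076 0.0369] q [-0.13  0.66 -0.02  2.35  0.12  0.13 -0.13] w 29.3 F [-0.6  0.2 -3.7] need 0.2 n 2
yaw now 7.93 xz 0.0026 tilt -0.16
-0.1 4.0 0.8 0.1 -0.2 0.1; -0.1 4.0 0.8 0.1 -0.2 0.1
grasp [0.4569 0.0076 0.0369] top z 0.0432 tilt along leg 0.011 along foot 0.004 12170
jaw rel. target mm: foot edge x 4.7 leg y edge 3.4 toe y edge -6.8
yaw err deg -0.95
```

View pics/ih6.png

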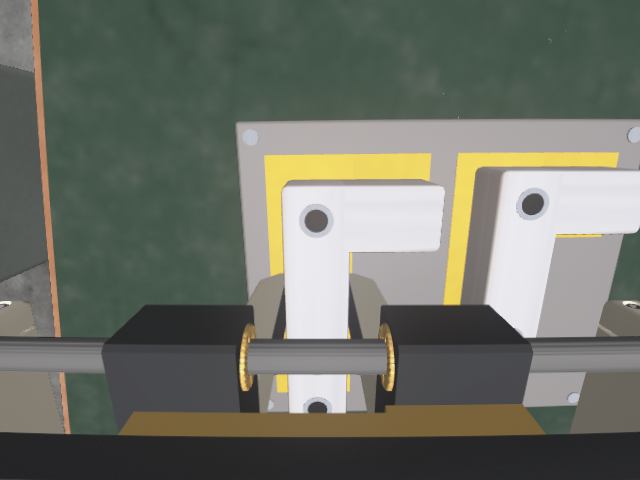

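move_arm(
  moves="0 3.5 2 0 0 0; 0 3 2 0 0 0; 0 0 0 0 0 0",
)

```text
clock: 22.22
eef_pos: [0.4565, 0.0121, 0.0335]
tcp_rot: [-0.705, 0.706, 0.05, -0.048]
wrist_force: [0.5, 0.9, -4.2]
gripper_width: 0.316
```

```bash
python3 plan.py .4565 .0092 .029 8.35 0 2; python3 inhand.py ih7 .4541 .0054
```

```text
t 22.22 grasp now [0.4565 0.0121 0.0305] q [-0.14  0.67 -0.02  2.36  0.14  0.11 -0.15] w 29.4 F [ 0.5  0.9 -4.2] need 0.1 n 2
yaw now 7.95 xz 0.0032 tilt -0.16
-0.2 0.8 -1.4 0.1 -0.2 0.1; -0.2 0.8 -1.4 0.1 -0.2 0.1
grasp [0.4565 0.0121 0.0305] top z 0.0367 tilt along leg 0.011 along foot 0.006 12190
jaw rel. target mm: foot edge x 0.2 leg y edge 3.6 toe y edge -6.6
yaw err deg -1.07
```

move_arm(
  moves="1.5 1.5 -1 0 0 0; 0.5 1 0 0 0 0; 0 0 0 0 0 0",
)

```text
clock: 22.52
eef_pos: [0.4581, 0.0112, 0.0323]
tcp_rot: [-0.704, 0.706, 0.05, -0.048]
wrist_force: [-0.0, 0.1, -4.9]
gripper_width: 0.318
```

```bash
python3 plan.py .4565 .0092 .029 8.35 0 2; python3 inhand.py ih8 .4541 .0054
```

```text
t 22.52 grasp now [0.4581 0.0112 0.0293] q [-0.14  0.67 -0.02  2.35  0.15  0.11 -0.16] w 29.6 F [-0.   0.1 -4.9] need 0.1 n 2
yaw now 8.0 xz 0.003 tilt -0.18
-0.9 0.1 -0.9 0.1 -0.2 0.1; -0.9 0.1 -0.9 0.1 -0.2 0.1
grasp [0.4581 0.0112 0.0293] top z 0.0355 tilt along leg 0.012 along foot 0.005 12188
jaw rel. target mm: foot edge x 1.3 leg y edge 5.1 toe y edge -5.1
yaw err deg -1.07
```

move_arm(
  moves="0 1.5 0 0 0 0; 0 1 0 0 0 0; 0 0 0 0 0 0",
)

```text
clock: 22.82
eef_pos: [0.4584, 0.0111, 0.0325]
tcp_rot: [-0.704, 0.706, 0.052, -0.047]
wrist_force: [0.2, -0.2, -4.7]
gripper_width: 0.319
```

```bash
python3 inhand.py ih9 .4541 .0054;python3 plan.py .4565 .0092 .029 8.35 0 2
```

```text
grasp [0.4584 0.0111 0.0295] top z 0.0357 tilt along leg 0.012 along foot 0.008 12204
jaw rel. target mm: foot edge x 1.5 leg y edge 5.3 toe y edge -4.9
yaw err deg -0.79
t 22.87 grasp now [0.4585 0.011  0.0294] q [-0.13  0.67 -0.03  2.35  0.19  0.11 -0.2 ] w 29.6 F [ 0.6  0.3 -3.5] need 0.1 n 2
yaw now 7.99 xz 0.0061 tilt -0.21
-1.1 0.2 -0.8 0.1 -0.2 0.2; -1.1 0.2 -0.8 0.1 -0.2 0.2
```

move_arm(
  moves="0.5 4 0 0 0 0; 0 4 0 0 0 0; 0 0 0 0 0 0",
)

```text
clock: 23.12
eef_pos: [0.4589, 0.0105, 0.03]
tcp_rot: [-0.703, 0.707, 0.053, -0.046]
wrist_force: [0.3, 0.8, -4.4]
gripper_width: 0.319
```

```bash
python3 inhand.py ih10 .4541 .0054;python3 plan.py .4565 .0092 .029 8.35 0 2
```

```text
grasp [0.4589 0.0105 0.027 ] top z 0.0363 tilt along leg 0.008 along foot 0.007 12397
jaw rel. target mm: foot edge x 1.6 leg y edge 5.8 toe y edge -5.6
yaw err deg -0.85
t 23.17 grasp now [0.459  0.0105 0.027 ] q [-0.1   0.68 -0.07  2.36  0.45  0.11 -0.46] w 29.4 F [ 0.1  0.3 -4. ] need 0.1 n 2
yaw now 8.08 xz 0.0098 tilt -0.34
-1.3 -1.0 -0.5 0.2 -0.1 0.3; -1.3 -1.0 -0.5 0.2 -0.1 0.3
```

move_arm(
  moves="0 0 0 0 0 0; 0 0 0 0 0 0; 0 0 0 0 0 0; 0 0 0 0 0 0; 0 0 0 0 0 0",
  fingers=45,
)

```text
clock: 23.58
eef_pos: [0.4602, 0.0103, 0.0295]
tcp_rot: [-0.704, 0.707, 0.053, -0.045]
wrist_force: [0.9, -0.2, -0.3]
gripper_width: 0.478
```

move_arm(
  moves="0 -6 0 0 0 0; 0 -12 0 0 0 0; 0 -20 0 0 0 0; 0 -25 0 0 0 0; 0 -30 0 0 0 0; 0 -30 0 0 0 0; 0 -30 -30 0 0 0; 0 -20 -35 0 0 0",
)

```text
clock: 24.25
eef_pos: [0.4646, -0.0463, 0.2065]
tcp_rot: [-0.704, 0.706, 0.054, -0.055]
wrist_force: [1.4, -0.3, -0.1]
gripper_width: 0.48
```

move_arm(
  moves="0 -10 -38 0 0 0; 0 -5 -38 0 0 0; 0 0 -38 0 0 0; 0 0 -38 0 0 0; 0 0 -35 0 0 0; 0 0 -20 0 0 0; 0 0 0 0 0 0; 0 0 0 0 0 0",
)

```text
clock: 24.92
eef_pos: [0.4959, -0.2681, 0.2339]
tcp_rot: [-0.702, 0.709, 0.055, -0.048]
wrist_force: [-0.3, 0.1, 0.5]
gripper_width: 0.479
```

```bash
python3 - <<'E'
from h import *
im,d=ctrl.get_image("top");cv2.imwrite("pics/top5.png",im);np.save("pics/top5.npy",d)
E
python3 - <<'E'
from fit0 import run
run("fit5","pics/top5",(("j2",(295,225,380,280),1,.036),("j1",(296,276,385,330),1,.036)))
E
```

```text
j2 1072 [ 0.554   0.0217 -1.4236] -81.6 IoU 0.954
j1 1095 [ 0.4602  0.0057 -1.4308] -82.0 IoU 0.955
```

View pics/fit5.png

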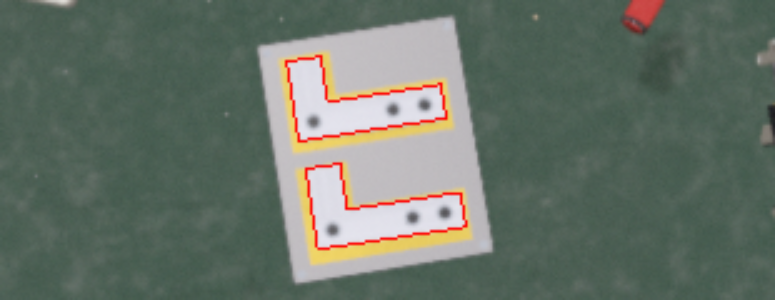

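View pics/top5.png

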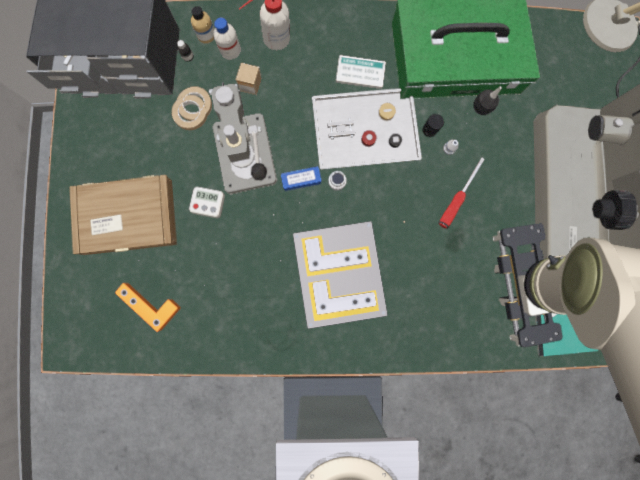

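move_arm(
  moves="0 -10 30 0 0 0; 0 -10 30 0 0 0; 0 -10 30 0 0 0; 0 -5 20 0 0 0; 0 0 0 0 0 0; 0 0 0 0 0 0; 0 0 0 0 0 0; 0 0 0 0 0 0",
)

```text
clock: 25.63
eef_pos: [0.4754, -0.1451, 0.2688]
tcp_rot: [-0.702, 0.708, 0.058, -0.054]
wrist_force: [0.7, -0.5, -0.3]
gripper_width: 0.484
```

```bash
python3 - <<'E'
from h import *
d=np.load("pics/top5.npy");C=cloud("top",d)
for nm,c,a in (("j2",(.554,.0217),-1.4236),("j1",(.4602,.0057),-1.4308)):
    w=Lpoly(*c,a,1);q=project("top",np.c_[w,np.full(6,.036)]);m=np.zeros((480,640),np.uint8);cv2.fillPoly(m,[q.round().astype(np.int32)],1);m=cv2.erode(m,np.ones((5,5)))
    P=C[m>0];P=P[abs(P[:,2]-np.median(P[:,2]))<.01];k=np.linalg.lstsq(np.c_[P[:,:2]-P[:,:2].mean(0),np.ones(len(P))],P[:,2],rcond=None)[0];print(nm,len(P),k.round(4))
    s=np.radians(-81.65)
    def pt(x,y,t,u,v): return np.array([x+np.cos(t)*u-np.sin(t)*v,y+np.sin(t)*u+np.cos(t)*v])
    M=(.553,.0194) if nm=="j2" else (.4541,.0054)
    print("mid err",np.hypot(*(np.array(c)-M)).round(4),"toe err",np.linalg.norm(pt(*c,a,-.05,.04)-pt(*M,s,-.05,.04)).round(4))
s=ctrl.get_state();print(s["eef_pos"],np.round(s["qvel"],3),np.round(s["wrist_force"],1),s["clock"])
im,d=ctrl.get_image("scene");cv2.imwrite("pics/sc6.png",im)
E
```

```text
j2 776 [-0.0032 -0.0018  0.0366]
mid err 0.0025 toe err 0.0025
j1 753 [0.0078 0.0002 0.0365]
mid err 0.0061 toe err 0.0064
[ 0.47536528 -0.14508601  0.26883837] [ 0.     0.001 -0.003  0.004  0.005  0.     0.002] [ 0.7 -0.5 -0.3] 25.6333
```

View pics/sc6.png

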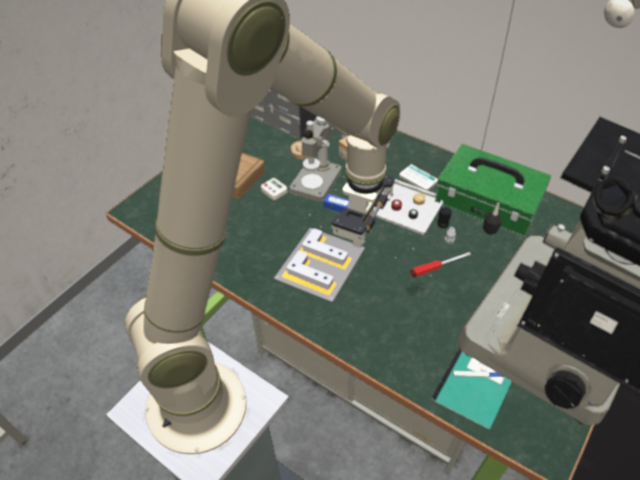

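Both jaws lie flat on their silhouettes, the bystanders look unmoved and the arm is clear.

```bash
python3 -c "
from rig import ctrl
print(ctrl.finish_job())"
```

```text
the job is handed in; nothing more can be done
None
```

I turned the mirrored jaw (jaw_2) over by standing it on its foot, regripping it from the other side and laying it on the far silhouette. jaw_1 I carried flat to the near silhouette. The job was handed in at about 26 s of the 72 s allowed, and no verdict was reported.

| Last check (top camera) | jaw_2, far silhouette | jaw_1, near silhouette | Limit |
|---|---|---|---|
| Leg middle off by | 2.5 mm | 6.1 mm | 14 mm |
| Toe off by | 2.5 mm | 6.4 mm | 18 mm |
| Top face tilt | under 0.01 rad | under 0.01 rad | 0.08 rad |
| Top face height above bench | 36.6 mm | 36.5 mm | about 41 mm (limit taken at the top face) |

Both jaws had the right hand and were let go. By eye, the timer, slide box, loupe and screwdriver look where they were in the first picture; I did not measure them again. The arm stood clear, with only noise on the wrist force sensor.

- **jaw_1 position:** I set it about 4 mm farther from the robot on purpose, because joint 6 reached its lower limit (0.11 rad) there. It is still inside the 8 mm yellow margin, but only just.
- **jaw_1 set-down:** The wrist force sensor did not show it touching down. I took it as down because the fingers slid along it while its top stayed at 36 mm.
- **Yaw check:** My first wrist-camera estimate of jaw_2's yaw (up to 4.5° off) disagreed with hand-picked corners and the top camera. Those two agreed to within about 1° of the silhouette.

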